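# Hang the red support ring to drain

## Robot

A 7-joint arm with a two-finger parallel gripper is mounted at the origin on the work surface. World frame = base frame: x ahead of the robot, y to its left, z up, the work surface at z = 0. Lengths are in m, angles in rad, forces in N, time in s.
With the tool pointing down it reaches from about 0.4 to 0.875 m from the base axis. Payload 19.3 kg.
Tool frame: the origin (TCP) lies between the finger pads; the fingertips stand ahead of it and the grasp point (between the pads) lies 8 mm behind it (bot.tip_extent is the x of the fingertips in the tool frame, in m); x points along the fingers, y is the direction in which the jaws open and shut, and the axes are right-handed (so a half turn about x gives the same grasp; the last joint's range is limited). The gripper opens to 85 mm and grips with 20 to 120 N. Pads are 22 mm wide; open, the fingers measure 114 mm over their backs; the gripper's body (76 mm by 85 mm) begins 54 mm behind the grasp point. The pads swing forward as they close: fully open they stand 13 mm farther back than shut.
Start: joints at [-1.288, 0.521, -0.036, 1.599, 0.021, 1.021, -0.113], TCP at [0.216, 0.586, 0.242] pointing down, gripper open.
Joint ranges: [-2.91, 2.91], [-0.3, 2.13], [-1.5, 1.42], [0.17, 2.43], [-1.26, 4.41], [0.16, 1.93], [-2.52, 2.52]. Speed limits (rad/s): [1.89, 1.89, 2.39, 2.39, 3.01, 3.01, 3.01].

## Interface

Orientations are given as [roll, pitch, yaw] about the fixed x, y, z axes, in that order (R = Rz(yaw) Ry(pitch) Rx(roll)).
In Python, from workcell import observe, grab_frame, camera_info, bot, nets gives the robot as it stands.
- The arm moves only by the tool jog_arm, never from a script. Its argument "commands" is a list of rows, each a list of 6 numbers: the shift along the tool's x, y, z in mm, then the turn, a rotation vector about the tool's x, y, z in rad. A call has 1 to 20 rows; each row shifts and turns the pose as measured when the row begins, along the tool's axes as they then stand; what a row does not reach is not made up. A row lasts 1/10 s, in which the tool goes at most 50 mm and 8.59 degrees, less where a joint would pass 70% of its speed; a pose out of reach is approached as far as the arm can. A call is refused whole if a number of a shift passes 50 or a number of a turn 0.15, either way. A call with a gripper value outside its range is refused whole. "gripper" is the closure in counts, from 0 (fully open) to 255 (shut), set as the call begins (left out, the last holds). The fingers move at their own pace and stop on an object; "newtons" is the grip in N (left out, the last holds). Time passes only in rows, so rows that do not move let the fingers close. It gives the time, the measured TCP pose, the force and the opening at its end, in the units of the state.
- observe(): the state, without advancing time (a new reading comes with each control period).
- grab_frame(name): name is "side" or "top"; returns the picture (420x560x3 uint8, red, green, blue); there is no depth.
- camera_info(name): a dict with "fov_y" (degrees; the focal length in pixels is half the picture's height over the tangent of half this angle, whatever the lens; pixels are square), "cx", "cy" (the principal point, pixels), "R" (3x3) and "t" (3): a world point X has camera coordinates R X + t. Camera axes: x right, y down, z forward; pixel columns grow to the right and rows downward; lengths in m; the calibration is good to about 2 mm. A picture is of the moment at which its call begins. camera_info takes no time and is no camera call.
- bot.job_done(): hands the job in, once; it reports no verdict.
Trained networks look in the newest picture that a camera, given by its name, has taken for a name from the list of things; names that differ only in an ending like _2 or _b are one class to them, and where a whole thing is asked for, a point or a joint stands for the part that bears it (a point fixed in the world has none). Each returns a list of dicts, best first, with "p" (0 to 1); they miss things now and then, are a little off and sometimes report something else, mostly with a low value. They report only what shows in the picture. A call takes as long as a camera call. They do not tell look-alikes from the thing itself.
- nets.find_in(camera, name): "rect" ([left, top, right, bottom] in pixels, round what is visible of it).
- nets.silhouettes(camera, name): "mask" (420x560 bool, what is visible of it) and "rect" ([left, top, right, bottom] in pixels, round what is visible of it).
- nets.pinpoint(camera, name): "location" ([column, row] in pixels: a listed point, or the origin of a listed thing).
The state is a dict: "clock": time; "qpos": joint angles; "qd": joint speeds; "joint_efforts": joint torques, N m; "position": TCP position; "tool_rot": TCP orientation; "force": force on the tool from outside, world axes, zero at the start; "moment": the same for the moment, N m; "grip_width": finger opening in m.
Only numpy, scipy, OpenCV 4.12 (cv2) and the standard library are available. Lean on these libraries where they do the work, as an engineer would, in place of code of your own. Each camera call takes 0.05 s, during which the arm holds its last target.

## Task

The steel ring with the red sleeve has to be hung up to drain. First lift the loose square aluminium bar off the parts in the turquoise crate and lay it flat on the bare bench outside the crate; then turn the swivel hook on the stand so that it points straight out over its blue drip tray; then take the ring with the red sleeve from the crate and leave it hanging by its ring on the hook, at rest. The blue-sleeved ring and the green-sleeved clamp stay in the crate, and the amber bottle and the clear jar are left standing where they are.

Things in the scene. Friction and masses are not known exactly. Their poses are not given: they have to be found in the camera images.
- crate: Turquoise open crate, fixed to the bench, 220 (x) x 310 (y) x 45 mm high, walls and floor 5 mm thick. Origin under its centre at bench level; x and y along its sides. Three parts lie side by side on its floor, about 95 mm apart along the crate's y, each roughly along the crate's x with its head towards +x; which part has which place varies.
- red_ring: THE TARGET. Steel support ring on a stem, about 160 g, 170 mm long, lying flat, all of it 10 mm thick round bar. Stem along the body's x from -85 to +24 mm, 10 mm diameter, with a red sleeve of 10.8 mm diameter from -80 to -14 mm; then a closed ring centred at x = +52 mm, about 67 mm outside and 45 mm inside diameter, lying in the body's xy plane. Origin on the underside, below the stem's axis, midway along the part; z up when lying flat. Centre of mass about x = +21 mm.
- red_ring_eye (a point): Centre of the red part's ring (body x = 52, z = 5 mm), same axes as red_ring.
- blue_ring: Bystander. Same shape as the red part, with a blue sleeve. Origin and axes likewise.
- green_clamp: Bystander. Same stem with a green sleeve, but with open two-pronged jaws from x = +20 to +85 mm, 62 mm wide, 10 mm thick. Origin and axes likewise.
- bar: Loose bright square aluminium bar, 14 x 220 x 14 mm, about 100 g, long along its own y. It lies flat across the stems of all three parts, its underside 10 mm above the crate's floor. Origin at the centre of its underside.
- bar_mid (a point): Centre of the bar's volume, 7 mm above the origin of bar, same axes.
- stand: Draining stand, fixed to the bench. Origin at bench level on the axis of its upright steel post (16 mm diameter). Grey foot 130 mm wide, from x = -20 to +40 mm; blue drip tray, 14 mm high, 150 x 130 mm, on the side of the stand's own -x, from x = -20 to -170 mm. The swivel hook sits on the top of the post, its arm 200 mm above the bench.
- hook (a joint): Angle of the swivel hook about the vertical post axis, rad: 0 = points along the stand's -x, straight out over the tray; positive = anticlockwise from above. Turns from -0.5 to 1.9, stiff (0.1 N m), no detent: it stays where it is left. The hook turns about the post axis with an orange upright wing on top (44 mm long along the hook's direction, 12 mm thick, from 11 to 45 mm above the arm).
- hook_wing (a point): Top centre of the orange wing, on the post axis, 245 mm above the bench. Its x axis points opposite to the way the hook points; the wing's faces to grip look along its y.
- hook_seat (a point): Point on the axis of the hook's arm, 62 mm out from the post axis and 200 mm above the bench, where a hung part should bear. The arm is an 8 mm round bar, level out to 70 mm from the post axis, then turned up and outward to the tip. Axes as hook_wing.
- hook_tip (a point): Centre of the hook's upturned tip, 94 mm out from the post axis and 28 mm above the arm. Axes as hook_wing.
- bottle: Bystander: amber glass reagent bottle, 60 mm diameter, 130 mm tall, standing loose on the bench. Origin under its centre.
- jar: Bystander: clear glass jar with a blue cap, 66 mm diameter, 85 mm tall, standing loose on the bench. Origin under its centre.
There are look-alikes about, which are no part of the job. Leave any pink look-alike of the stand alone.

How it is judged:
By the outcome, as a careful person would: the job done as asked, in the order asked, and still so for the second after the job is handed in, with the robot touching nothing.
It also fails if it takes over 69 s, if anything falls off the work surface, if the arm or the gripper's body presses on something with over 40 N, if the wrist force passes 120 N, or if a joint passes its speed limit or range.

## Working session

There is one attempt and no reset: what is moved stays moved. The work goes in short steps, Python scripts to look and compute and a tool call to move; the robot and the scene stay as the last step left them, time stands still between calls to the robot, and variables do not carry over. Pictures are saved under pics/ and viewed, and the job is handed in when it is done.

Besides the shell and the picture viewer there is one more tool, called after "Request:" by a JSON object that holds its "method" and its "body", one argument or row to a line. jog_arm: Moves the arm, as the interface text tells. Its arguments: {"type":"object","properties":{"commands":{"type":"array","items":{"type":"array","items":{"type":"number"}}},"gripper":{"type":"number"},"newtons":{"type":"number"}},"required":["commands"]}

```bash
ls; mkdir -p pics
python3 - <<'E'
from workcell import observe, grab_frame, camera_info, bot, nets
import cv2
s=observe();print(s)
print(bot.tip_extent)
for n in ("side","top"):
    im=grab_frame(n);cv2.imwrite(f"pics/{n}0.png",im[:,:,::-1])
    print(n,camera_info(n))
E
```

```text
pics
{'clock': 0.0, 'qpos': array([-1.28820875,  0.52203457, -0.03629853,  1.60001949,  0.02118274,
        1.0210633 , -0.112813  ]), 'qd': array([ 0.00219496, -0.00068843, -0.00114137, -0.00105411, -0.00078812,
        0.00140579,  0.00052528]), 'joint_efforts': array([ 1.69675608e-03, -9.27095819e+01,  1.98134176e+00, -3.69933379e+01,
        1.80371047e-02,  8.13632912e-03, -3.77729089e-05]), 'position': array([0.2158798 , 0.58618733, 0.24170911]), 'tool_rot': array([-1.5003618 ,  1.56965597, -1.8532062 ]), 'force': array([0.81244956, 0.43083276, 0.61386794]), 'moment': array([ 0.00401313, -0.02704142,  0.00534671]), 'grip_width': 0.08537755434243202}
0.011
side {'fov_y': 46.67971526026358, 'cx': 284.636628422143, 'cy': 209.09683169355424, 'R': array([[ 0.68704758, -0.72638308,  0.01825486],
       [-0.39241041, -0.39207059, -0.8320425 ],
       [ 0.61153879,  0.56448939, -0.55441143]]), 't': array([-0.36093824,  0.33471275,  1.0859589 ])}
top {'fov_y': 48.543054848358665, 'cx': 285.9451035237523, 'cy': 215.03625994677716, 'R': array([[-0.00499554, -0.99976618,  0.02103881],
       [-0.98686128,  0.00153118, -0.16156257],
       [ 0.16149258, -0.02156948, -0.98663818]]), 't': array([-0.01774853,  0.49385882,  1.21202193])}
```

View pics/side0.png

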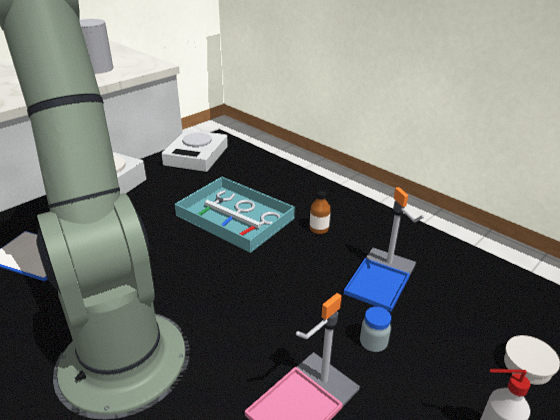

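View pics/top0.png

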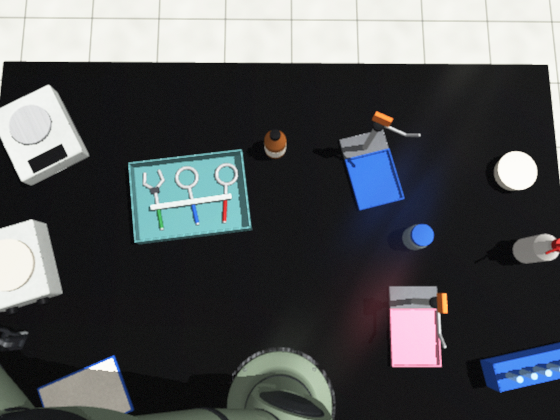

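The top view shows the crate at about (190,197). From left to right it holds green, blue and red parts, with the bar across the stems at row 202. The real stand has the blue tray at (375,170); the pink look-alike is at (415,325). The bottle is at (275,143) and the jar at (418,236).

```bash
cat > h.py <<'E'
from workcell import observe, grab_frame, camera_info, bot, nets
import numpy as np, cv2
from scipy.spatial.transform import Rotation as Ro
def cam(n):
    c=camera_info(n); f=210/np.tan(np.radians(c['fov_y']/2))
    K=np.array([[f,0,c['cx']],[0,f,c['cy']],[0,0,1]]); return K,np.array(c['R']),np.array(c['t'])
def proj(n,X):
    K,R,t=cam(n); x=K@(R@np.array(X)+t); return x[:2]/x[2]
def onz(n,px,z):
    K,R,t=cam(n); d=R.T@np.linalg.inv(K)@np.array([px[0],px[1],1.]); c=-R.T@t
    return c+d*(z-c[2])/d[2]
def tri(ps,pt):
    P=[np.hstack([K@R,(K@t)[:,None]]) for K,R,t in (cam('side'),cam('top'))]
    X=cv2.triangulatePoints(P[0],P[1],np.array(ps,float).reshape(2,1),np.array(pt,float).reshape(2,1)); return (X[:3]/X[3]).ravel()
def crop(n,im,x0,y0,x1,y1,k,name):
    c=cv2.resize(im[y0:y1,x0:x1],None,fx=k,fy=k,interpolation=cv2.INTER_CUBIC); cv2.imwrite(name,c[:,:,::-1])
E
python3 - <<'E'
from h import *
for n in ['crate','red_ring','red_ring_eye','bar_mid','stand','hook_wing','hook_seat','hook_tip','bottle','jar','blue_ring','green_clamp']:
    for c in ('side','top'):
        print(n,c,[(np.round(d['location'],1).tolist(),round(d['p'],2)) for d in nets.pinpoint(c,n)[:3]])
im=grab_frame('top')
crop('top',im,120,140,260,250,5,'pics/crate1.png'); crop('top',im,330,100,440,220,5,'pics/stand1.png')
im=grab_frame('side'); crop('side',im,330,170,450,320,4,'pics/stand1s.png')
print(observe()['clock'])
E
```

```text
crate side [([234.6, 216.2], 0.97), ([401.2, 188.9], 0.19)]
crate top []
red_ring side [([258.5, 229.9], 0.54)]
red_ring top [([229.3, 191.6], 0.8)]
red_ring_eye side [([269.1, 218.6], 0.5)]
red_ring_eye top [([227.0, 171.4], 0.64)]
bar_mid side [([369.0, 339.5], 0.73), ([227.6, 212.9], 0.54)]
bar_mid top [([191.8, 200.6], 0.85)]
stand side [([390.6, 264.5], 0.69), ([321.9, 381.7], 0.55)]
stand top [([364.3, 147.2], 0.73), ([410.8, 301.2], 0.67)]
hook_wing side [([333.4, 300.9], 0.91)]
hook_wing top [([380.5, 115.6], 0.72), ([447.4, 303.7], 0.63)]
hook_seat side [([414.3, 220.6], 0.78), ([309.7, 330.3], 0.67), ([230.3, 213.3], 0.64)]
hook_seat top [([436.8, 328.1], 0.81), ([403.0, 134.0], 0.64)]
hook_tip side [([294.0, 329.0], 0.62)]
hook_tip top [([444.9, 345.7], 0.87), ([419.9, 140.5], 0.62)]
bottle side [([319.4, 229.2], 0.88)]
bottle top [([273.1, 152.0], 0.7)]
jar side []
jar top [([413.0, 234.9], 0.61), ([189.9, 201.4], 0.6), ([417.6, 139.0], 0.17)]
blue_ring side [([235.5, 212.6], 0.58)]
blue_ring top [([189.9, 196.0], 0.61)]
green_clamp side [([213.5, 203.0], 0.47)]
green_clamp top [([157.7, 198.7], 0.73), ([229.7, 192.0], 0.29)]
1.4
```

View pics/crate1.png

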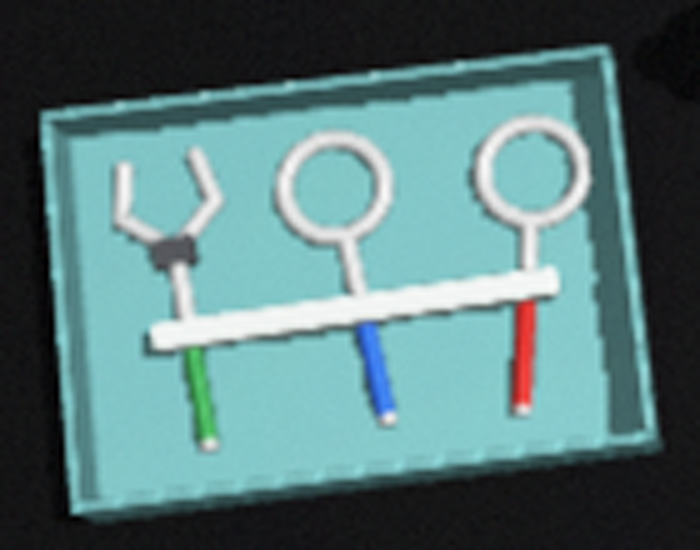

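View pics/stand1.png

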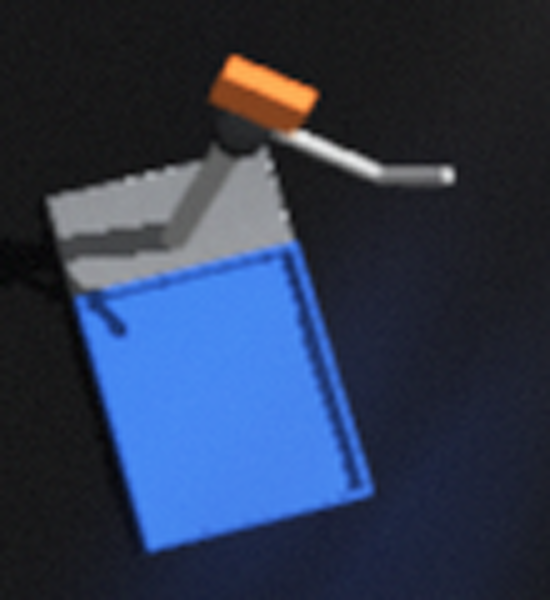

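View pics/stand1s.png

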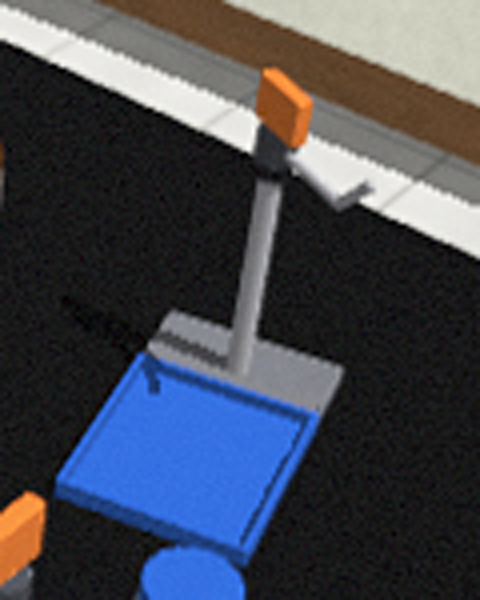

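Crops confirm: red sleeve part is on the right of the crate (tail (224,221), ring centre (226,174)); the orange wing on the blue-tray stand is at about (383,118), hook tip at (419,135).

```bash
cat > m1.py <<'E'
from h import *
from scipy.optimize import least_squares
def u(p,x0,y0,k): return [(p[0]+.5)/k-.5+x0,(p[1]+.5)/k-.5+y0]
C=lambda x,y:u((x,y),120,140,5); S=lambda x,y:u((x,y),330,100,5); SS=lambda x,y:u((x,y),330,170,4)
print('crate corners z45', *[np.round(onz('top',C(*p),.045)[:2],4) for p in [(42,113),(608,46),(660,445),(72,510)]])
print('red tail',onz('top',C(522,412),.01), 'eye',onz('top',C(532,172),.01))
print('blue tail',onz('top',C(390,421),.01), 'eye',onz('top',C(335,187),.01))
print('green tail',onz('top',C(209,447),.01))
a=onz('top',C(152,333),.03);b=onz('top',C(557,277),.03);print('bar',a,b,(a+b)/2,np.linalg.norm(a-b))
# tray
T=[onz('top',S(*p),z)[:2] for p,z in [((372,494),.014),((148,552),.014)]];print('tray far',T)
T2=[onz('top',S(*p),.014)[:2] for p in [(297,241),(76,296)]];print('tray near',T2)
# stand fit
def local(par,p):
    x,y,yaw=par; c,s=np.cos(yaw),np.sin(yaw); return [x+c*p[0]-s*p[1],y+s*p[0]+c*p[1],p[2]]
def res(v):
    r=[]
    for p,q in [((-.17,-.065,.014),S(372,494)),((-.17,.065,.014),S(148,552)),((-.02,.065,.014),S(76,296)),((-.02,-.065,.014),S(297,241))]:
        r+=list(proj('top',local(v[:3],p))-q)
    for p,q in [((-.17,-.065,.014),SS(247,555)),((-.17,.065,.014),SS(57,487)),((-.02,.065,.014),SS(141,353)),((-.02,-.065,.014),SS(317,412))]:
        r+=list(proj('side',local(v[:3],p))-q)
    h=v[2]+v[3]
    for n,d,z,q in [('top',.0,.245,S(272,82)),('top',.094,.228,S(447,176)),('top',.07,.2,S(382,177)),('side',.094,.228,SS(366,188)),('side',.07,.2,SS(338,206))]:
        r+=list(proj(n,[v[0]-d*np.cos(h),v[1]-d*np.sin(h),z])-q)
    return r
for y0 in (0.,3.):
    o=least_squares(res,[.75,-.25,y0,1.2],loss='soft_l1'); print(o.x,o.cost,np.round(o.fun.reshape(-1,2),1).tolist() if y0==0. else '')
print('bottle',onz('top',nets.pinpoint('top','bottle')[0]['location'],0),'jar',onz('top',nets.pinpoint('top','jar')[0]['location'],0),onz('side',nets.pinpoint('side','bottle')[0]['location'],0))
E
python3 m1.py
```

```text
crate corners z45 [0.6388 0.4081] [0.6769 0.1023] [0.4566 0.0724] [0.4227 0.3817]
red tail [0.47968962 0.14987394 0.01      ] eye [0.61494655 0.14653688 0.01      ]
blue tail [0.47484681 0.22182684 0.01      ] eye [0.60633129 0.25564449 0.01      ]
green tail [0.4607173  0.31977726 0.01      ]
bar [0.52026671 0.34785676 0.03      ] [0.55102937 0.12983087 0.03      ] [0.53564804 0.23884381 0.03      ] 0.22018544358176045
tray far [array([ 0.54442825, -0.34818194]), array([ 0.51188536, -0.22229303])]
tray near [array([ 0.69024091, -0.31227504]), array([ 0.65795873, -0.18614379])]
[ 0.69306181 -0.24414887  0.24926437  0.88232969] 2.7875615842041235 [[0.3, 0.0], [0.3, -0.1], [-0.0, 0.1], [-0.1, 0.2], [0.2, -0.5], [-0.3, -1.7], [-0.1, 0.0], [0.7, 0.7], [-0.4, 0.5], [-0.5, 0.6], [-0.1, 0.2], [0.9, -0.1], [0.3, -0.5]]
[ 0.69306181 -0.24414887  0.24926438  0.88232969] 2.7875615842040937 
bottle [0.68322306 0.01275139 0.        ] jar [ 0.43843689 -0.37665475  0.        ] [0.70354711 0.01679486 0.        ]
```

```bash
cat >> h.py <<'E'
def pose(s=None):
    s=s or observe(); return np.array(s['position']),Ro.from_euler('xyz',s['tool_rot']).as_matrix()
def down(phi,flip=None):
    """tool down, jaw axis y along world angle phi (mod pi, nearest)"""
    p,R=pose(); best=None
    for a in (phi,phi+np.pi):
        y=np.array([np.cos(a),np.sin(a),0]);x=np.array([0,0,-1.]);M=np.column_stack([x,y,np.cross(x,y)])
        g=np.linalg.norm(Ro.from_matrix(R.T@M).as_rotvec())
        if best is None or g<best[0]: best=(g,M)
    return best[1]
def plan(P,M=None,smax=45,rmax=.14,start=None):
    """rows from the present pose (or start) to P,M"""
    p,R=start or pose(); M=R if M is None else M; P=np.array(P,float)
    rv=Ro.from_matrix(R.T@M).as_rotvec(); d=P-p
    n=max(1,int(np.ceil(max(np.linalg.norm(d)*1000/smax,np.linalg.norm(rv)/rmax))))
    rows=[]
    for k in range(n):
        Rk=R@Ro.from_rotvec(rv*k/n).as_matrix()
        rows.append(np.round(Rk.T@d*1000/n,0).astype(int).tolist()+np.round(rv/n,3).tolist())
    print(n,'rows',rows); return (P,M)
def st():
    s=observe();p,R=pose(s);print('t',round(s['clock'],2),'p',np.round(p,4),'x',np.round(R[:,0],3),'y',np.round(R[:,1],3),'q',np.round(s['qpos'],2),'F',np.round(s['force'],1),'w',round(s['grip_width'],4))
E
python3 - <<'E'
from h import *
st()
b=np.array([.0308,-.218]);phi=np.arctan2(b[1],b[0])+np.pi/2
a=plan([.5398,.2091,.10],down(phi))
E
```

```text
t 1.55 p [0.216  0.5865 0.2423] x [-0.  0. -1.] y [0.346 0.938 0.   ] q [-1.29  0.52 -0.04  1.6   0.02  1.02 -0.11] F [-0.1 -0.4 -1.2] w 0.0853
12 rows [[12, -20, 36, 0.09, -0.0, -0.0], [12, -17, 38, 0.09, -0.0, -0.0], [12, -13, 39, 0.09, -0.0, -0.0], [12, -10, 40, 0.09, -0.0, -0.0], [12, -6, 41, 0.09, -0.0, -0.0], [12, -2, 41, 0.09, -0.0, -0.0], [12, 1, 41, 0.09, -0.0, -0.0], [12, 5, 41, 0.09, -0.0, -0.0], [12, 9, 41, 0.09, -0.0, -0.0], [12, 12, 40, 0.09, -0.0, -0.0], [12, 16, 38, 0.09, -0.0, -0.0], [12, 19, 37, 0.09, -0.0, -0.0]]
```

Request:
{"method": "jog_arm", "body": {
  "commands": [
    [0, -20, 36, 0.09, 0, 0],
    [0, -17, 38, 0.09, 0, 0],
    [0, -13, 39, 0.09, 0, 0],
    [0, -10, 40, 0.09, 0, 0],
    [0, -6, 41, 0.09, 0, 0],
    [0, -2, 41, 0.09, 0, 0],
    [10, 1, 41, 0.09, 0, 0],
    [20, 5, 41, 0.09, 0, 0],
    [25, 9, 41, 0.09, 0, 0],
    [25, 12, 40, 0.09, 0, 0],
    [25, 16, 38, 0.09, 0, 0],
    [20, 19, 37, 0.09, 0, 0]
  ],
  "gripper": 60,
  "newtons": 60
}}

```text
clock: 2.75
position: [0.5429, 0.1981, 0.1155]
tool_rot: [2.504, 1.56, 1.041]
force: [0.9, 1.3, 0.8]
grip_width: 0.0652
```

Run:
```python
from h import *
st()
b=np.array([.0308,-.218]);phi=np.arctan2(b[1],b[0])+np.pi/2
a=plan([.5398,.2091,.06],down(phi))
```

```text
t 2.75 p [0.5429 0.1981 0.1155] x [ 0.005  0.009 -1.   ] y [0.994 0.107 0.006] q [-0.63  0.63  0.25  1.85 -0.24  0.69 -0.13] F [0.9 1.3 0.8] w 0.0652
2 rows [[28, -1, -5, -0.017, -0.004, -0.003], [28, -1, -6, -0.017, -0.004, -0.003]]
```

Request:
{"method": "jog_arm", "body": {
  "commands": [
    [20, 0, -5, 0.017, 0, 0],
    [20, 0, -6, 0.017, 0, 0],
    [0, 0, 0, 0, 0, 0]
  ]
}}

```text
clock: 3.05
position: [0.5452, 0.2019, 0.0717]
tool_rot: [2.309, 1.564, 0.797]
force: [-0.5, 0.6, 0.6]
grip_width: 0.0653
```

Run:
```python
from h import *
st()
b=np.array([.0308,-.218]);phi=np.arctan2(b[1],b[0])+np.pi/2
a=plan([.5398,.2091,.021],down(phi),smax=25)
im=grab_frame('top');crop('top',im,120,120,280,260,5,'pics/c2.png')
```

```text
t 3.05 p [0.5452 0.2019 0.0717] x [ 0.005  0.005 -1.   ] y [0.998 0.058 0.005] q [-0.62  0.7   0.24  1.85 -0.27  0.61 -0.15] F [-0.5  0.6  0.6] w 0.0653
3 rows [[17, -2, -2, -0.027, -0.001, -0.002], [17, -2, -3, -0.027, -0.001, -0.002], [17, -2, -3, -0.027, -0.001, -0.002]]
```

View pics/c2.png

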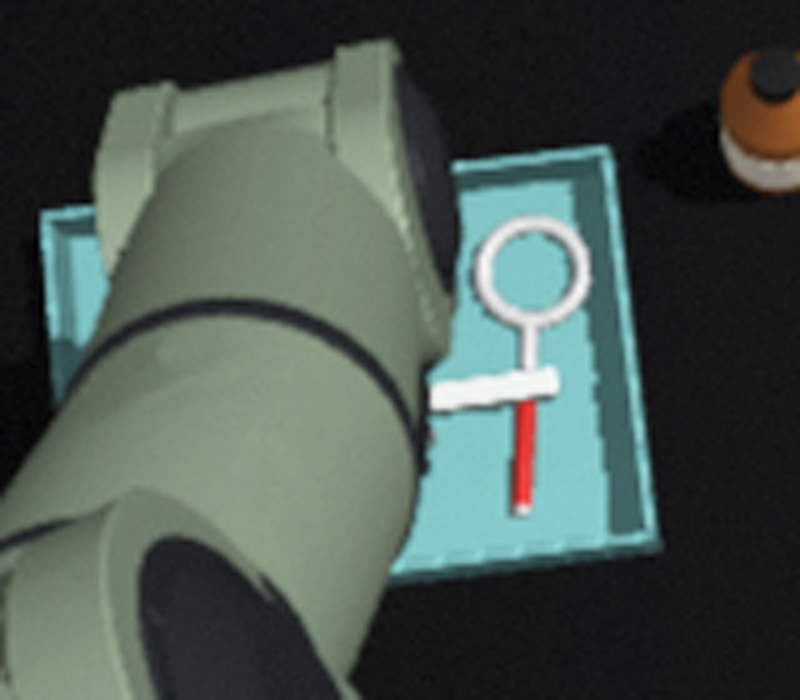

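Request:
{"method": "jog_arm", "body": {
  "commands": [
    [16, -2, -2, -0.027, 0, 0],
    [17, -2, -3, -0.027, 0, 0],
    [17, -2, -3, -0.027, 0, 0],
    [0, 0, 0, 0, 0, 0]
  ]
}}

```text
clock: 3.5
position: [0.5412, 0.2112, 0.0271]
tool_rot: [2.048, 1.557, 0.624]
force: [-0.5, -0.2, 1.0]
grip_width: 0.0654
```

Run:
```python
from h import *
st()
b=np.array([.0308,-.218]);phi=np.arctan2(b[1],b[0])+np.pi/2
a=plan([.5398,.2091,.021],down(phi),smax=25)
```

```text
t 3.5 p [0.5412 0.2112 0.0271] x [ 0.011  0.008 -1.   ] y [0.989 0.147 0.013] q [-0.6   0.77  0.19  1.87 -0.27  0.52 -0.09] F [-0.5 -0.2  1. ] w 0.0654
1 rows [[6, -2, 2, 0.007, -0.007, -0.013]]
```

Request:
{"method": "jog_arm", "body": {
  "commands": [
    [7, -2, 2, 0.007, -0.007, -0.013],
    [0, 0, 0, 0, 0, 0],
    [0, 0, 0, 0, 0, 0],
    [0, 0, 0, 0, 0, 0],
    [0, 0, 0, 0, 0, 0]
  ],
  "gripper": 255
}}

```text
clock: 4.0
position: [0.5417, 0.2093, 0.0241]
tool_rot: [1.611, 1.568, 0.178]
force: [-0.5, 0.6, -1.2]
grip_width: 0.0125
```

Run:
```python
from h import *
st()
```

```text
t 4.0 p [0.5417 0.2093 0.0241] x [ 0.003  0.001 -1.   ] y [0.99  0.138 0.003] q [-0.61  0.77  0.19  1.86 -0.27  0.53 -0.1 ] F [-0.5  0.6 -1.2] w 0.0125
```

Request:
{"method": "jog_arm", "body": {
  "commands": [
    [-20, 0, 0, 0, 0, 0],
    [-40, 0, 0, 0, 0, 0],
    [-45, 0, 0, 0, 0, 0],
    [-45, 0, 0, 0, 0, 0],
    [0, 0, 0, 0, 0, 0]
  ]
}}

```text
clock: 4.5
position: [0.5407, 0.2084, 0.1794]
tool_rot: [1.024, 1.57, -0.41]
force: [0.7, 0.1, -2.1]
grip_width: 0.0129
```

Run:
```python
from h import *
st()
im=grab_frame('side');crop('side',im,140,120,420,330,2.8,'pics/c3.png')
# bar to lie along x: jaws along y
a=plan([.50,-.05,.16],down(np.pi/2))
```

```text
t 4.5 p [0.5407 0.2084 0.1794] x [ 0.001 -0.    -1.   ] y [0.991 0.137 0.001] q [-0.67  0.54  0.29  1.8  -0.2   0.83 -0.15] F [ 0.7  0.1 -2.1] w 0.0129
11 rows [[2, -7, 23, -0.13, -0.0, 0.0], [2, -10, 22, -0.13, -0.0, 0.0], [2, -12, 20, -0.13, -0.0, 0.0], [2, -15, 18, -0.13, -0.0, 0.0], [2, -17, 16, -0.13, -0.0, 0.0], [2, -19, 14, -0.13, -0.0, 0.0], [2, -21, 11, -0.13, -0.0, 0.0], [2, -22, 9, -0.13, -0.0, 0.0], [2, -23, 6, -0.13, -0.0, 0.0], [2, -24, 3, -0.13, -0.0, 0.0], [2, -24, -1, -0.13, -0.0, 0.0]]
```

View pics/c3.png

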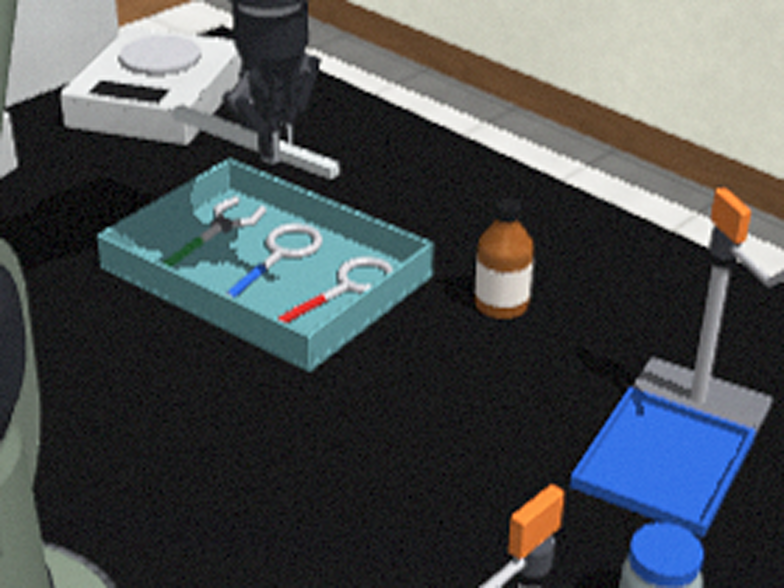

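Request:
{"method": "jog_arm", "body": {
  "commands": [
    [0, -7, 25, -0.14, 0, 0],
    [0, -10, 24, -0.14, 0, 0],
    [0, -12, 22, -0.14, 0, 0],
    [0, -15, 19, -0.14, 0, 0],
    [0, -17, 17, -0.14, 0, 0],
    [2, -20, 15, -0.14, 0, 0],
    [5, -22, 12, -0.14, 0, 0],
    [10, -24, 9, -0.14, 0, 0],
    [20, -25, 6, -0.14, 0, 0],
    [25, -26, 3, -0.14, 0, 0],
    [25, -26, -1, -0.14, 0, 0],
    [10, 0, 0, 0, 0, 0]
  ]
}}

```text
clock: 5.75
position: [0.513, -0.0787, 0.0676]
tool_rot: [2.946, 1.558, 3.121]
force: [-0.2, -0.1, -0.3]
grip_width: 0.0122
```

Run:
```python
from h import *
st()
a=plan([.51,-.055,.026],down(np.pi/2),smax=40)
im=grab_frame('side');crop('side',im,140,120,420,330,2.8,'pics/c4.png')
```

```text
t 5.75 p [ 0.513  -0.0787  0.0676] x [-0.013  0.    -1.   ] y [-0.175  0.985  0.003] q [ 0.12  0.63 -0.11  1.99  0.13  0.55  1.67] F [-0.2 -0.1 -0.3] w 0.0122
2 rows [[21, 12, 1, 0.088, -0.007, -0.001], [21, 12, 0, 0.088, -0.007, -0.001]]
```

View pics/c4.png

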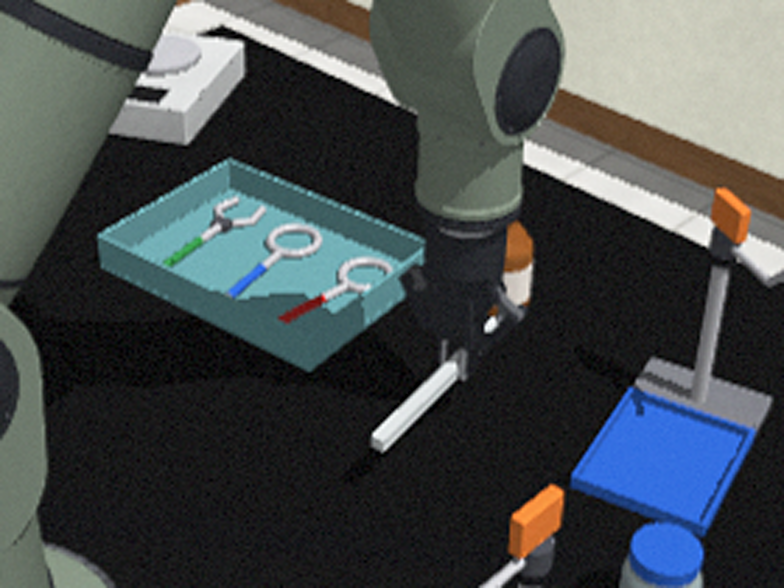

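Request:
{"method": "jog_arm", "body": {
  "commands": [
    [20, 8, 0, 0, -0.007, 0],
    [18, 6, 0, 0, -0.007, 0],
    [12, 0, 0, 0, 0, 0],
    [5, 0, 0, 0, 0, 0],
    [0, 0, 0, 0, 0, 0]
  ]
}}

```text
clock: 6.3
position: [0.5097, -0.0601, 0.0116]
tool_rot: [1.722, 1.566, 1.888]
force: [-0.9, -0.6, -0.2]
grip_width: 0.0125
```

Run:
```python
from h import *
st()
```

```text
t 6.3 p [ 0.5097 -0.0601  0.0116] x [-0.001  0.004 -1.   ] y [-0.165  0.986  0.004] q [ 0.07  0.72 -0.09  2.03  0.14  0.4   1.61] F [-0.9 -0.6 -0.2] w 0.0125
```

Request:
{"method": "jog_arm", "body": {
  "commands": [
    [0, 0, 0, 0, 0, 0],
    [0, 0, 0, 0, 0, 0],
    [-5, 0, 0, 0, 0, 0],
    [-30, 0, 0, 0, 0, 0],
    [-45, 0, 0, 0, 0, 0],
    [-45, 0, 0, 0, 0, 0]
  ],
  "gripper": 80
}}

```text
clock: 6.9
position: [0.508, -0.0592, 0.1376]
tool_rot: [2.509, 1.56, 2.674]
force: [0.5, 0.1, 0.0]
grip_width: 0.059
```

```bash
cat >> h.py <<'E'
def downx(a):
    y=np.array([np.cos(a),np.sin(a),0]);x=np.array([0,0,-1.]);return np.column_stack([x,y,np.cross(x,y)])
E
python3 - <<'E'
from h import *
st()
im=grab_frame('top');crop('top',im,120,100,440,300,2.5,'pics/c5.png')
plan([.693,-.244,.33],downx(1.1316-np.pi/2))
E
```

```text
t 6.9 p [ 0.508  -0.0592  0.1376] x [-0.01   0.005 -1.   ] y [-0.165  0.986  0.006] q [ 0.11  0.5  -0.13  1.98  0.09  0.68  1.65] F [0.5 0.1 0. ] w 0.059
16 rows [[-12, -13, 9, 0.136, -0.0, -0.0], [-12, -12, 11, 0.136, -0.0, -0.0], [-12, -10, 13, 0.136, -0.0, -0.0], [-12, -8, 14, 0.136, -0.0, -0.0], [-12, -6, 15, 0.136, -0.0, -0.0], [-12, -4, 16, 0.136, -0.0, -0.0], [-12, -2, 16, 0.136, -0.0, -0.0], [-12, 0, 16, 0.136, -0.0, -0.0], [-12, 2, 16, 0.136, -0.0, -0.0], [-12, 4, 16, 0.136, -0.0, -0.0], [-12, 6, 15, 0.136, -0.0, -0.0], [-12, 8, 14, 0.136, -0.0, -0.0], [-12, 10, 13, 0.136, -0.0, -0.0], [-12, 12, 11, 0.136, -0.0, -0.0], [-12, 13, 9, 0.136, -0.0, -0.0], [-12, 14, 8, 0.136, -0.0, -0.0]]
```

View pics/c5.png

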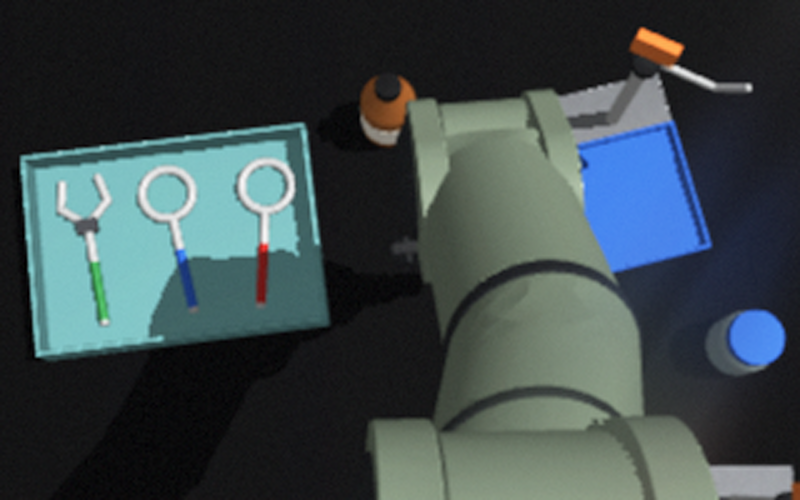

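Request:
{"method": "jog_arm", "body": {
  "commands": [
    [-22, -13, 9, 0.145, 0, 0],
    [-22, -12, 11, 0.145, 0, 0],
    [-22, -10, 13, 0.145, 0, 0],
    [-22, -8, 14, 0.145, 0, 0],
    [-22, -6, 15, 0.145, 0, 0],
    [-22, -4, 16, 0.145, 0, 0],
    [-22, -2, 16, 0.145, 0, 0],
    [-20, 0, 16, 0.145, 0, 0],
    [-10, 2, 16, 0.145, 0, 0],
    [-5, 4, 16, 0.145, 0, 0],
    [-5, 6, 15, 0.145, 0, 0],
    [0, 8, 14, 0.145, 0, 0],
    [0, 10, 13, 0.145, 0, 0],
    [0, 12, 11, 0.145, 0, 0],
    [0, 13, 9, 0.145, 0, 0],
    [0, 14, 8, 0.145, 0, 0],
    [0, 0, 0, 0, 0, 0]
  ]
}}

```text
clock: 8.65
position: [0.6774, -0.2662, 0.3582]
tool_rot: [3.042, 1.557, 0.806]
force: [-0.7, 0.6, -0.6]
grip_width: 0.0588
```

Run:
```python
from h import *
st()
plan([.693,-.244,.29],downx(1.1316-np.pi/2))
```

```text
t 8.65 p [ 0.6774 -0.2662  0.3582] x [ 0.009  0.01  -1.   ] y [ 0.787 -0.617  0.001] q [ 0.06  0.66  0.47  1.14 -0.3   1.39 -0.17] F [-0.7  0.6 -0.6] w 0.0588
2 rows [[34, -1, -13, -0.113, -0.007, -0.001], [34, 1, -13, -0.113, -0.007, -0.001]]
```

Request:
{"method": "jog_arm", "body": {
  "commands": [
    [33, -1, -13, -0.12, -0.007, 0],
    [33, 1, -13, -0.12, -0.007, 0],
    [0, 0, 0, 0, 0, 0]
  ]
}}

```text
clock: 8.95
position: [0.6927, -0.2431, 0.2922]
tool_rot: [1.488, 1.567, -0.494]
force: [0.1, -0.0, -0.2]
grip_width: 0.0588
```

Run:
```python
from h import *
st()
plan([.693,-.244,.23],downx(1.1316-np.pi/2),smax=30)
im=grab_frame('side');crop('side',im,330,120,470,270,4,'pics/c6.png')
im=grab_frame('top');crop('top',im,320,50,460,190,4,'pics/c6t.png')
```

```text
t 8.95 p [ 0.6927 -0.2431  0.2922] x [ 0.004 -0.002 -1.   ] y [ 0.917 -0.4    0.004] q [ 0.05  0.7   0.4   1.22 -0.27  1.27  0.03] F [ 0.1 -0.  -0.2] w 0.0588
3 rows [[21, 0, 0, 0.009, 0.0, -0.001], [21, 0, 0, 0.009, 0.0, -0.001], [21, 0, 0, 0.009, 0.0, -0.001]]
```

View pics/c6.png

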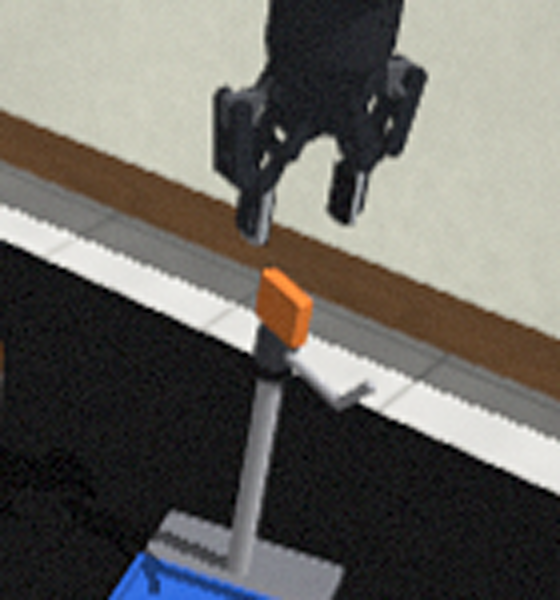

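View pics/c6t.png

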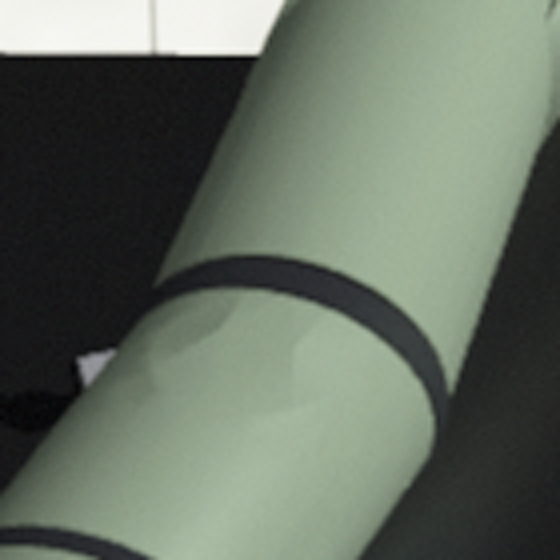

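Fingers straddle the wing in the side view (wing at crop (285,305)). Descend and grip.

Request:
{"method": "jog_arm", "body": {
  "commands": [
    [22, 0, 0, 0.01, 0, 0],
    [22, 0, 0, 0.01, 0, 0],
    [20, 0, 0, 0.01, 0, 0],
    [0, 0, 0, 0, 0, 0]
  ]
}}

```text
clock: 9.45
position: [0.6942, -0.2508, 0.242]
tool_rot: [1.614, 1.55, -0.421]
force: [-0.6, 0.1, 0.3]
grip_width: 0.0586
```

Request:
{"method": "jog_arm", "body": {
  "commands": [
    [0, 0, 0, 0, 0, 0],
    [0, 0, 0, 0, 0, 0],
    [0, 0, 0, 0, 0, 0],
    [0, 0, 0, 0, 0, 0]
  ],
  "gripper": 255,
  "newtons": 40
}}

```text
clock: 9.85
position: [0.6901, -0.2503, 0.2478]
tool_rot: [1.731, 1.557, -0.307]
force: [-12.5, 4.5, -12.0]
grip_width: 0.0104
```

Run:
```python
from h import *
st()
plan([.693,-.244,.231],downx(.2493-np.pi/2))
```

```text
t 9.85 p [ 0.6901 -0.2503  0.2478] x [ 0.013 -0.004 -1.   ] y [ 0.893 -0.45   0.013] q [ 0.05  0.73  0.4   1.29 -0.29  1.17  0.  ] F [-12.5   4.5 -12. ] w 0.0104
7 rows [[2, 0, -1, 0.122, -0.001, -0.002], [2, 0, -1, 0.122, -0.001, -0.002], [2, 0, -1, 0.122, -0.001, -0.002], [2, 0, -1, 0.122, -0.001, -0.002], [2, -1, -1, 0.122, -0.001, -0.002], [2, -1, -1, 0.122, -0.001, -0.002], [2, -1, -1, 0.122, -0.001, -0.002]]
```

Request:
{"method": "jog_arm", "body": {
  "commands": [
    [0, 0, 0, 0, 0, 0],
    [0, 0, 0, 0, 0, 0],
    [0, 0, 0, 0, 0, 0]
  ],
  "gripper": 150
}}

```text
clock: 10.15
position: [0.6902, -0.2505, 0.2504]
tool_rot: [1.752, 1.556, -0.286]
force: [1.0, -0.2, 0.2]
grip_width: 0.0353
```

Run:
```python
from h import *
st()
plan([.693,-.244,.230],downx(1.1316-np.pi/2))
```

```text
t 10.15 p [ 0.6902 -0.2505  0.2504] x [ 0.015 -0.004 -1.   ] y [ 0.892 -0.451  0.015] q [ 0.05  0.73  0.4   1.29 -0.29  1.17  0.  ] F [ 1.  -0.2  0.2] w 0.0353
1 rows [[20, -1, -7, -0.029, -0.003, -0.015]]
```

Request:
{"method": "jog_arm", "body": {
  "commands": [
    [11, -1, -4, -0.02, -0.003, -0.01],
    [10, 0, -3, -0.01, 0, -0.005],
    [0, 0, 0, 0, 0, 0]
  ]
}}

```text
clock: 10.45
position: [0.6934, -0.2433, 0.2283]
tool_rot: [0.811, 1.57, -1.194]
force: [-0.3, 0.7, -0.2]
grip_width: 0.0351
```

Run:
```python
from h import *
st()
plan([.693,-.244,.230],downx(1.1316-np.pi/2))
```

```text
t 10.45 p [ 0.6934 -0.2433  0.2283] x [ 0. -0. -1.] y [ 0.907 -0.421  0.   ] q [ 0.05  0.75  0.39  1.29 -0.29  1.15  0.02] F [-0.3  0.7 -0.2] w 0.0351
1 rows [[-2, 0, 1, 0.004, 0.0, -0.0]]
```

Request:
{"method": "jog_arm", "body": {
  "commands": [
    [0, 0, 0, 0, 0, 0],
    [0, 0, 0, 0, 0, 0],
    [0, 0, 0, 0, 0, 0]
  ],
  "gripper": 255
}}

```text
clock: 10.75
position: [0.6933, -0.2431, 0.2276]
tool_rot: [-1.051, 1.57, -3.057]
force: [0.4, -0.1, 0.5]
grip_width: 0.0112
```

Run:
```python
from h import *
st()
plan([.693,-.244,.230],downx(.2493-np.pi/2))
```

```text
t 10.75 p [ 0.6933 -0.2431  0.2276] x [-0.001 -0.    -1.   ] y [ 0.907 -0.421 -0.001] q [ 0.05  0.75  0.39  1.29 -0.29  1.15  0.02] F [ 0.4 -0.1  0.5] w 0.0112
7 rows [[0, 0, 0, 0.127, 0.0, 0.0], [0, 0, 0, 0.127, 0.0, 0.0], [0, 0, 0, 0.127, 0.0, 0.0], [0, 0, 0, 0.127, 0.0, 0.0], [0, 0, 0, 0.127, 0.0, 0.0], [0, 0, 0, 0.127, 0.0, 0.0], [0, 0, 0, 0.127, 0.0, 0.0]]
```

Request:
{"method": "jog_arm", "body": {
  "commands": [
    [0, 0, 0, 0.08, 0, 0],
    [0, 0, 0, 0.13, 0, 0],
    [0, 0, 0, 0.13, 0, 0],
    [0, 0, 0, 0.13, 0, 0],
    [0, 0, 0, 0.13, 0, 0],
    [0, 0, 0, 0.1, 0, 0],
    [0, 0, 0, 0, 0, 0]
  ]
}}

```text
clock: 11.45
position: [0.6933, -0.2431, 0.2276]
tool_rot: [-1.02, 1.571, 2.53]
force: [-0.5, -0.1, -1.2]
grip_width: 0.0112
```

Run:
```python
from h import *
st()
plan([.693,-.244,.229],downx(.2493-np.pi/2))
im=grab_frame('side');crop('side',im,330,120,470,320,3,'pics/c7.png')
```

```text
t 11.45 p [ 0.6933 -0.2431  0.2276] x [-0.  0. -1.] y [ 0.398 -0.918 -0.   ] q [-0.04  0.79  0.57  1.3  -0.43  1.17 -0.61] F [-0.5 -0.1 -1.2] w 0.0112
2 rows [[-1, 0, 0, 0.08, 0.0, 0.0], [-1, 0, 0, 0.08, 0.0, 0.0]]
```

View pics/c7.png

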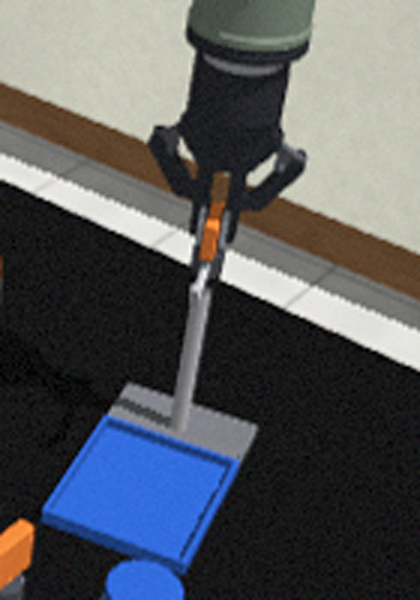

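The hook turns with the gripper (tip at crop (197,290)); 0.16 rad is left.

Request:
{"method": "jog_arm", "body": {
  "commands": [
    [0, 0, 0, 0.08, 0, 0],
    [0, 0, 0, 0.08, 0, 0],
    [0, 0, 0, 0, 0, 0]
  ]
}}

```text
clock: 11.8
position: [0.6934, -0.2431, 0.2276]
tool_rot: [-2.012, 1.57, 1.387]
force: [-0.3, -0.8, -2.5]
grip_width: 0.0115
```

Run:
```python
from h import *
st()
plan([.693,-.244,.229],downx(.2493-np.pi/2))
```

```text
t 11.8 p [ 0.6934 -0.2431  0.2276] x [ 0.     0.001 -1.   ] y [ 0.255 -0.967 -0.001] q [-0.06  0.8   0.6   1.3  -0.46  1.18 -0.74] F [-0.3 -0.8 -2.5] w 0.0115
1 rows [[-1, 1, 1, 0.009, -0.0, 0.001]]
```

Request:
{"method": "jog_arm", "body": {
  "commands": [
    [0, 0, 0, 0.01, 0, 0],
    [0, 0, 0, 0, 0, 0]
  ]
}}

```text
clock: 12.0
position: [0.6933, -0.2431, 0.2276]
tool_rot: [-2.081, 1.57, 1.315]
force: [0.2, -0.0, -3.2]
grip_width: 0.0113
```

Request:
{"method": "jog_arm", "body": {
  "commands": [
    [0, 0, 0, 0, 0, 0],
    [0, 0, 0, 0, 0, 0],
    [0, 0, 0, 0, 0, 0],
    [-20, 0, 0, 0, 0, 0],
    [-30, 0, 0, 0, 0, 0],
    [-35, 0, -20, 0, 0, 0],
    [-10, 0, -45, 0, 0, 0],
    [0, 0, -45, 0, 0, 0],
    [0, 0, 0, 0, 0, 0]
  ],
  "gripper": 150
}}

```text
clock: 12.9
position: [0.7964, -0.2163, 0.3283]
tool_rot: [2.771, 1.568, -0.11]
force: [-0.7, -0.5, -1.8]
grip_width: 0.0353
```

Run:
```python
from h import *
st()
im=grab_frame('side');crop('side',im,330,120,470,320,3,'pics/c8.png')
im=grab_frame('top');crop('top',im,320,50,460,220,4,'pics/c8t.png')
```

```text
t 12.9 p [ 0.7964 -0.2163  0.3283] x [ 0.003 -0.    -1.   ] y [ 0.257 -0.966  0.001] q [-0.01  0.92  0.61  0.78 -0.48  1.54 -0.9 ] F [-0.7 -0.5 -1.8] w 0.0353
```

View pics/c8.png

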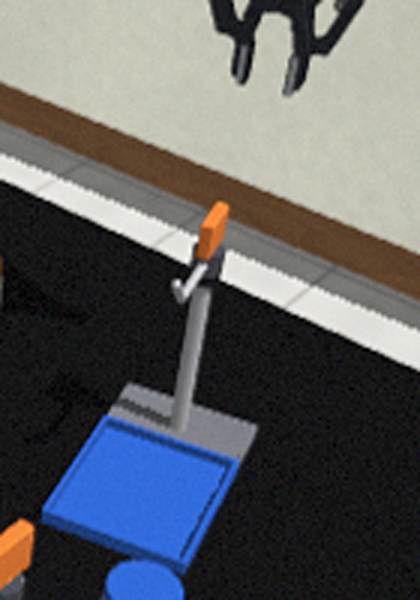

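View pics/c8t.png

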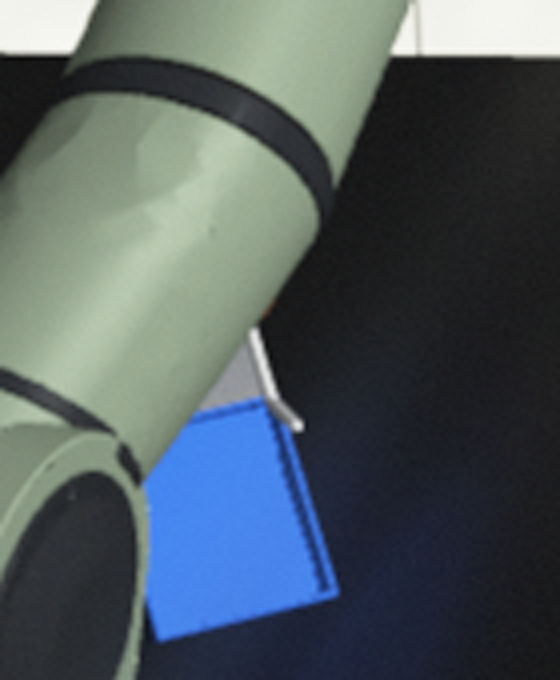

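Run:
```python
from h import *
u=lambda p,x0,y0,k:np.array([(p[0]+.5)/k-.5+x0,(p[1]+.5)/k-.5+y0])
T=u((297,428),320,50,4);B=u((271,398),320,50,4)
Ts=u((178,285),330,120,3);Bs=u((182,299),330,120,3)
for h in (-.05,0,.05):
    a=.2493+h;P=lambda d,z:[.6931-d*np.cos(a),-.2441-d*np.sin(a),z]
    print(h,proj('top',P(.096,.23))-T,proj('top',P(.07,.2))-B,proj('side',P(.096,.23))-Ts,proj('side',P(.07,.2))-Bs)
```

```text
-0.05 [-2.09283271  0.6697985 ] [-1.21807264  1.46954945] [-2.61163477 -0.83419405] [-1.58275728 -0.43837773]
0 [-0.11881898  0.23020073] [0.17927113 1.15978522] [-0.72659792 -0.23941942] [-0.24593371 -0.01140379]
0.05 [ 1.82471253 -0.30540211] [1.55541594 0.78221068] [1.19749352 0.30897273] [1.11706577 0.38185778]
```

Request:
{"method": "jog_arm", "body": {
  "commands": [
    [0, 0, 45, 0, 0, 0],
    [0, 0, 45, 0, 0, 0],
    [0, 0, 45, 0, 0, 0],
    [0, 0, 45, 0, 0, 0],
    [5, 0, 45, 0, 0, 0],
    [10, 0, 35, 0, 0, 0],
    [0, 0, 0, 0, 0.14, 0],
    [0, 0, 0, 0, 0.14, 0],
    [0, 0, 0, 0, 0.14, 0],
    [0, 0, 0, 0, 0.14, 0],
    [0, 0, 0, 0, 0.14, 0]
  ]
}}

```text
clock: 14.1
position: [0.5215, -0.2846, 0.3126]
tool_rot: [3.138, 0.891, 0.253]
force: [1.6, -0.7, -0.7]
grip_width: 0.0352
```

Run:
```python
from h import *
st()
```

```text
t 14.1 p [ 0.5215 -0.2846  0.3126] x [ 0.609  0.157 -0.778] y [ 0.253 -0.967  0.002] q [ 0.36  0.29  0.38  2.01 -1.09  0.75  0.19] F [ 1.6 -0.7 -0.7] w 0.0352
```

Run:
```python
from h import *
plan([.555,-.280,.19],smax=40)
```

```text
4 rows [[29, 1, 13, 0.0, 0.0, 0.0], [29, 1, 13, 0.0, 0.0, 0.0], [29, 1, 13, 0.0, 0.0, 0.0], [29, 1, 13, 0.0, 0.0, 0.0]]
```

Request:
{"method": "jog_arm", "body": {
  "commands": [
    [29, 1, 13, 0, 0, 0],
    [29, 1, 13, 0, 0, 0],
    [29, 1, 13, 0, 0, 0],
    [29, 1, 13, 0, 0, 0],
    [0, 0, 0, 0, 0.1, 0],
    [0, 0, 0, 0, 0.1, 0]
  ]
}}

```text
clock: 14.7
position: [0.5366, -0.281, 0.195]
tool_rot: [-3.135, 0.856, 0.265]
force: [-0.1, 0.1, -2.3]
grip_width: 0.0352
```

Run:
```python
from h import *
st()
```

```text
t 14.7 p [ 0.5366 -0.281   0.195 ] x [ 0.633  0.171 -0.755] y [ 0.256 -0.967 -0.005] q [ 0.95  0.5  -0.38  2.08 -1.25  0.39  0.48] F [-0.1  0.1 -2.3] w 0.0352
```

```bash
cat >> h.py <<'E'
def hang(d,zr,a,w=None):
    """TCP pose for hook-plane point (d out from post, zr above arm), tool tilt a forward, hook yaw .2493"""
    y0=.2493; o=np.array([-np.cos(y0),-np.sin(y0),0]); up=np.array([0,0,1.])
    P=np.array([.6931,-.2441,.2])+o*d+up*zr
    x=-(up*np.cos(a)+o*np.sin(a)); z=o*np.cos(a)-up*np.sin(a); y=np.cross(z,x); return P,np.column_stack([x,y,z])
E
python3 - <<'E'
from h import *
plan(*hang(.147,-.044,.60),smax=30)
E
```

```text
2 rows [[19, 2, 8, 0.003, -0.057, 0.005], [20, 1, 6, 0.003, -0.057, 0.005]]
```

Request:
{"method": "jog_arm", "body": {
  "commands": [
    [19, 2, 8, 0.003, -0.057, 0.005],
    [20, 1, 6, 0.003, -0.057, 0.005],
    [0, 0, 0, 0, 0, 0]
  ]
}}

```text
clock: 15.0
position: [0.5405, -0.2892, 0.1543]
tool_rot: [-3.139, 0.975, 0.231]
force: [0.7, 0.7, 0.7]
grip_width: 0.0354
```

Run:
```python
from h import *
st()
plan(*hang(.147,-.044,.60),smax=30)
plan(*hang(.12,-.085,.60),smax=30)
```

```text
t 15.0 p [ 0.5405 -0.2892  0.1543] x [ 0.546  0.128 -0.828] y [ 0.227 -0.974 -0.001] q [ 0.8   0.54 -0.25  2.05 -1.12  0.34  0.31] F [0.7 0.7 0.7] w 0.0354
1 rows [[5, -6, -11, -0.018, 0.004, -0.01]]
2 rows [[27, -3, -5, -0.009, 0.002, -0.005], [27, -3, -5, -0.009, 0.002, -0.005]]
```

Request:
{"method": "jog_arm", "body": {
  "commands": [
    [27, -3, -5, -0.009, 0, -0.005],
    [27, -3, -5, -0.009, 0, -0.005],
    [0, 0, 0, 0, 0, 0]
  ]
}}

```text
clock: 15.3
position: [0.5744, -0.2735, 0.1165]
tool_rot: [3.132, 0.975, 0.244]
force: [0.1, 0.1, 0.3]
grip_width: 0.0353
```

Run:
```python
from h import *
st()
plan([.50,-.15,.30],downx(-1.596))
```

```text
t 15.3 p [ 0.5744 -0.2735  0.1165] x [ 0.544  0.136 -0.828] y [ 0.25  -0.968  0.006] q [ 0.8   0.64 -0.34  2.01 -1.18  0.24  0.38] F [0.1 0.1 0.3] w 0.0353
6 rows [[-29, -23, -12, 0.045, -0.099, 0.013], [-31, -23, -8, 0.045, -0.099, 0.013], [-31, -23, -3, 0.045, -0.099, 0.013], [-32, -22, 1, 0.045, -0.099, 0.013], [-32, -22, 5, 0.045, -0.099, 0.013], [-31, -21, 9, 0.045, -0.099, 0.013]]
```

Request:
{"method": "jog_arm", "body": {
  "commands": [
    [-40, 0, 0, 0, 0, 0],
    [-45, 0, 0, 0, -0.05, 0],
    [-45, 0, 0, 0, -0.1, 0],
    [-40, -22, 0, 0.045, -0.12, 0.013],
    [-30, -30, 0, 0.045, -0.12, 0.013],
    [0, -40, 0, 0.045, -0.12, 0.013],
    [0, -45, 0, 0.045, -0.1, 0.013],
    [0, 0, 0, 0, 0, 0]
  ]
}}

```text
clock: 16.1
position: [0.4639, -0.1864, 0.265]
tool_rot: [-3.002, 1.433, 0.268]
force: [-0.5, -0.1, -1.4]
grip_width: 0.0352
```

Run:
```python
from h import *
st()
plan([.536,.1485,.12],downx(-1.596))
```

```text
t 16.1 p [ 0.4639 -0.1864  0.265 ] x [ 0.132  0.036 -0.991] y [ 0.129 -0.991 -0.019] q [ 0.01  0.26  0.36  1.99 -0.24  0.81 -0.93] F [-0.5 -0.1 -1.4] w 0.0352
9 rows [[18, -36, -10, 0.017, -0.015, 0.003], [18, -36, -10, 0.017, -0.015, 0.003], [18, -36, -10, 0.017, -0.015, 0.003], [18, -36, -9, 0.017, -0.015, 0.003], [17, -36, -9, 0.017, -0.015, 0.003], [17, -37, -9, 0.017, -0.015, 0.003], [17, -37, -8, 0.017, -0.015, 0.003], [17, -37, -8, 0.017, -0.015, 0.003], [16, -37, -7, 0.017, -0.015, 0.003]]
```

Request:
{"method": "jog_arm", "body": {
  "commands": [
    [5, -40, -10, 0.017, -0.017, 0.003],
    [5, -40, -10, 0.017, -0.017, 0.003],
    [10, -40, -10, 0.017, -0.017, 0.003],
    [20, -40, -10, 0.017, -0.017, 0.003],
    [25, -40, -10, 0.017, -0.017, 0.003],
    [25, -40, -10, 0.017, -0.017, 0.003],
    [25, -40, -9, 0.017, -0.017, 0.003],
    [25, -38, -9, 0.017, -0.017, 0.003],
    [10, -20, -5, 0, 0, 0],
    [0, 0, 0, 0, 0, 0]
  ]
}}

```text
clock: 17.1
position: [0.5249, 0.1655, 0.132]
tool_rot: [-1.573, 1.553, 1.554]
force: [0.4, -0.5, 0.4]
grip_width: 0.0354
```

Run:
```python
from h import *
st()
plan([.536,.1485,.05],downx(-1.596))
im=grab_frame('top');crop('top',im,120,120,300,260,4,'pics/c9.png')
im=grab_frame('side');crop('side',im,160,120,340,260,4,'pics/c9s.png')
```

```text
t 17.1 p [0.5249 0.1655 0.132 ] x [ 0.     0.018 -1.   ] y [-0.015 -1.    -0.018] q [-0.58  0.56  0.25  1.91 -0.23  0.69 -1.78] F [ 0.4 -0.5  0.4] w 0.0354
2 rows [[41, 9, -6, 0.005, 0.0, 0.009], [41, 9, -6, 0.005, 0.0, 0.009]]
```

View pics/c9.png

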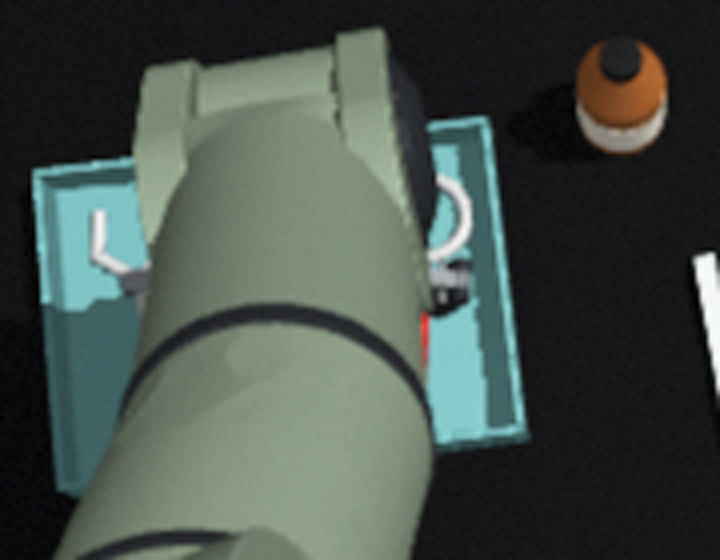

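View pics/c9s.png

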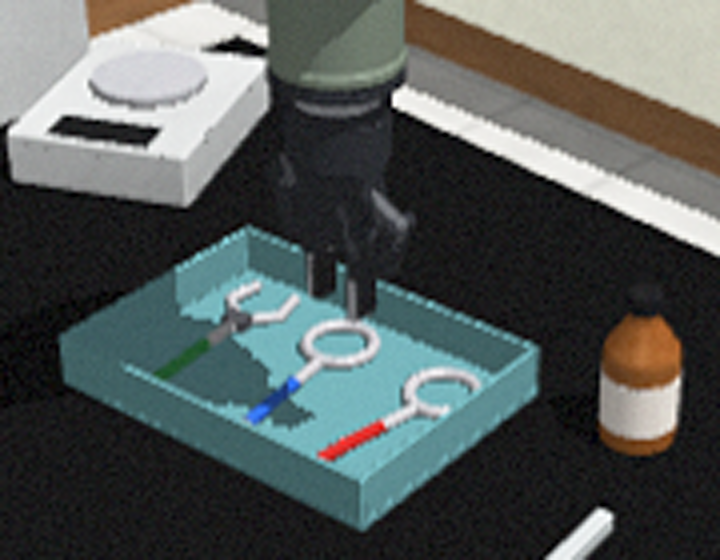

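The side view shows the gripper above the crate. The red part is at the right, with its sleeve at crop (355,440), and the bar lies on the bench at (585,530). I'm now descending to the red sleeve.

Request:
{"method": "jog_arm", "body": {
  "commands": [
    [38, 10, -6, 0.005, 0, 0.009],
    [38, 10, -6, 0.005, 0, 0.009],
    [0, 0, 0, 0, 0, 0]
  ]
}}

```text
clock: 17.5
position: [0.5386, 0.138, 0.0602]
tool_rot: [-2.952, 1.563, 0.157]
force: [-0.6, -0.8, 0.1]
grip_width: 0.0352
```

Run:
```python
from h import *
st()
plan([.536,.1485,.018],downx(-1.596))
```

```text
t 17.5 p [0.5386 0.138  0.0602] x [ 0.008  0.001 -1.   ] y [-0.032 -0.999 -0.001] q [-0.51  0.69  0.22  1.93 -0.26  0.55 -1.72] F [-0.6 -0.8  0.1] w 0.0352
1 rows [[42, -10, 3, -0.007, -0.008, 0.001]]
```

Request:
{"method": "jog_arm", "body": {
  "commands": [
    [8, -10, 2, -0.007, -0.008, 0],
    [12, 0, 0, 0, 0, 0],
    [0, 0, 0, 0, 0, 0]
  ]
}}

```text
clock: 17.8
position: [0.538, 0.1475, 0.0435]
tool_rot: [-2.183, 1.566, 0.931]
force: [-0.3, 0.4, 0.2]
grip_width: 0.0351
```

Run:
```python
from h import *
st()
plan([.536,.1485,.018],downx(-1.596))
im=grab_frame('side');crop('side',im,200,160,320,260,6,'pics/c10s.png')
```

```text
t 17.8 p [0.538  0.1475 0.0435] x [ 0.003  0.004 -1.   ] y [-0.027 -1.    -0.004] q [-0.52  0.72  0.2   1.92 -0.27  0.52 -1.73] F [-0.3  0.4  0.2] w 0.0351
1 rows [[26, -1, 2, -0.002, -0.003, 0.004]]
```

View pics/c10s.png

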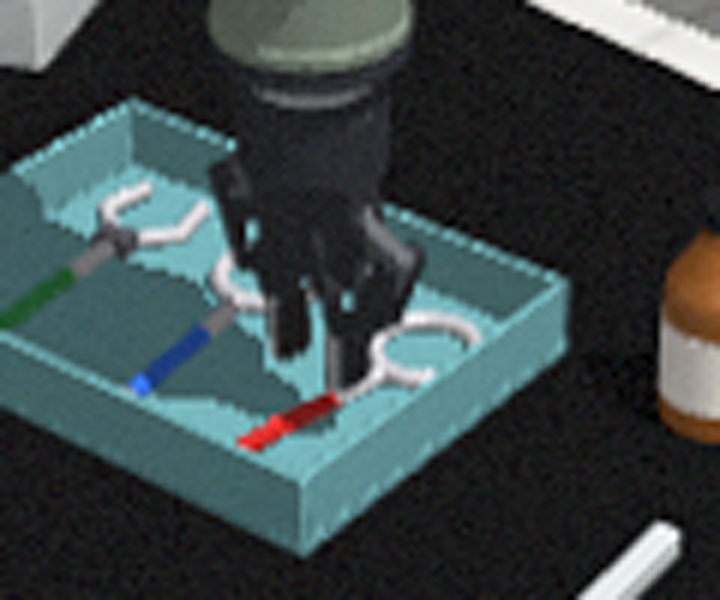

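Request:
{"method": "jog_arm", "body": {
  "commands": [
    [15, -1, 1, 0, 0, 0],
    [11, 0, 0, 0, 0, 0],
    [0, 0, 0, 0, 0, 0]
  ]
}}

```text
clock: 18.15
position: [0.5381, 0.1499, 0.0184]
tool_rot: [-2.378, 1.563, 0.737]
force: [-0.2, -0.2, 0.6]
grip_width: 0.0353
```

Run:
```python
from h import *
st()
```

```text
t 18.15 p [0.5381 0.1499 0.0184] x [ 0.006  0.005 -1.   ] y [-0.026 -1.    -0.006] q [-0.5   0.76  0.18  1.92 -0.28  0.47 -1.72] F [-0.2 -0.2  0.6] w 0.0353
```

Request:
{"method": "jog_arm", "body": {
  "commands": [
    [1, 0, 0, 0, 0, 0],
    [0, 0, 0, 0, 0, 0],
    [0, 0, 0, 0, 0, 0],
    [0, 0, 0, 0, 0, 0]
  ],
  "gripper": 255,
  "newtons": 100
}}

```text
clock: 18.55
position: [0.5381, 0.1498, 0.0176]
tool_rot: [-2.364, 1.563, 0.751]
force: [-1.0, 0.2, -1.2]
grip_width: 0.0057
```

Request:
{"method": "jog_arm", "body": {
  "commands": [
    [-15, 0, 0, 0, 0, 0],
    [-30, 0, 0, 0, 0, 0],
    [-45, 0, 0, 0, 0, 0],
    [-45, 0, 0, 0, 0, 0],
    [-45, 0, 0, 0, 0, 0],
    [0, 0, 0, 0, 0, 0]
  ]
}}

```text
clock: 19.15
position: [0.5363, 0.1477, 0.2092]
tool_rot: [-2.322, 1.563, 0.791]
force: [0.5, -0.4, -2.2]
grip_width: 0.0054
```

Run:
```python
from h import *
st()
im=grab_frame('side');crop('side',im,180,80,350,260,4,'pics/c11s.png')
im=grab_frame('top');crop('top',im,120,100,300,260,4,'pics/c11.png')
```

```text
t 19.15 p [0.5363 0.1477 0.2092] x [ 0.006  0.006 -1.   ] y [-0.028 -1.    -0.006] q [-0.6   0.47  0.31  1.84 -0.19  0.86 -1.8 ] F [ 0.5 -0.4 -2.2] w 0.0054
```

View pics/c11s.png

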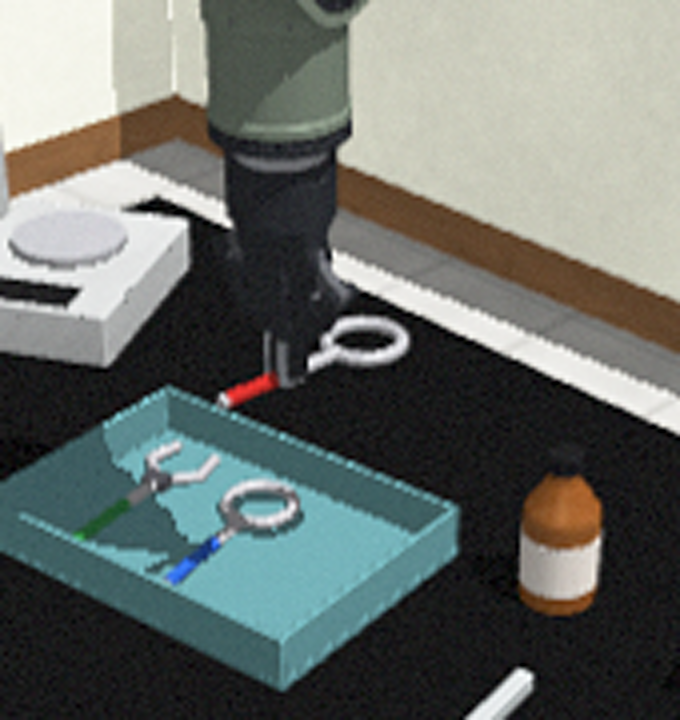

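View pics/c11.png

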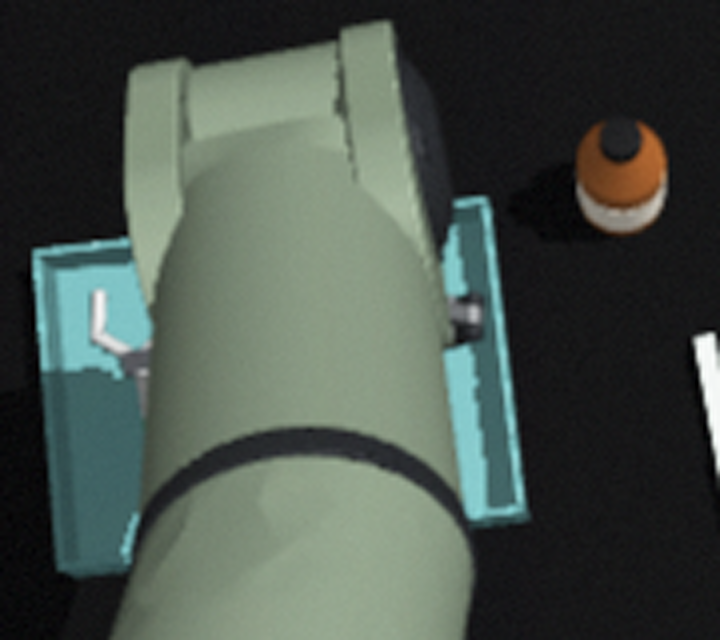

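```bash
cat >> h.py <<'E'
def ringpose(cd,cz,a,g=.079,e=.0076):
    return hang(cd+g*np.cos(a)+e*np.sin(a), cz-g*np.sin(a)+e*np.cos(a), a)
def where(g=.079,e=.0076):
    p,R=pose(); C=p+R[:,0]*e-R[:,2]*g; o=np.array([-np.cos(.2493),-np.sin(.2493),0]); v=C-np.array([.6931,-.2441,.2]); 
    print('ring centre d,lat,z mm',np.round(1000*np.array([v@o, v@np.cross([0,0,1],o), v[2]]),1)); return C
E
python3 - <<'E'
from h import *
P,M=ringpose(.14,.09,.3);print(P)
plan([.48,-.05,.29],downx(-1.45))
E
```

```text
[ 0.48211312 -0.2978165   0.27391446]
5 rows [[-17, 40, 10, -0.03, -0.0, 0.001], [-17, 39, 11, -0.03, -0.0, 0.001], [-17, 39, 12, -0.03, -0.0, 0.001], [-17, 39, 13, -0.03, -0.0, 0.001], [-17, 38, 14, -0.03, -0.0, 0.001]]
```

Request:
{"method": "jog_arm", "body": {
  "commands": [
    [-20, 15, 10, -0.02, 0, 0],
    [-25, 30, 11, -0.03, 0, 0],
    [-20, 40, 12, -0.03, 0, 0],
    [-17, 40, 13, -0.03, 0, 0],
    [-17, 40, 14, -0.03, 0, 0],
    [0, 40, 5, -0.03, 0, 0],
    [0, 40, 0, -0.03, 0, 0],
    [0, 30, 0, -0.02, 0, 0],
    [0, 10, 0, 0, 0, 0],
    [0, 0, 0, 0, 0, 0]
  ]
}}

```text
clock: 20.25
position: [0.4855, -0.148, 0.298]
tool_rot: [-0.266, 1.553, 3.08]
force: [-0.4, 0.1, -0.6]
grip_width: 0.0055
```

Run:
```python
from h import *
st();where()
plan(*ringpose(.14,.09,.3))
```

```text
t 20.25 p [ 0.4855 -0.148   0.298 ] x [-0.017  0.001 -1.   ] y [ 0.203 -0.979 -0.005] q [-0.15  0.3   0.42  1.84 -0.13  1.05 -1.05] F [-0.4  0.1 -0.6] w 0.0055
ring centre d,lat,z mm [  98.7 -140.8   89.1]
4 rows [[6, 37, 8, -0.011, 0.079, -0.0], [5, 36, 9, -0.011, 0.079, -0.0], [5, 36, 10, -0.011, 0.079, -0.0], [4, 36, 11, -0.011, 0.079, -0.0]]
```

Request:
{"method": "jog_arm", "body": {
  "commands": [
    [6, 37, 10, -0.011, 0.085, 0],
    [5, 37, 11, -0.011, 0.085, 0],
    [5, 36, 12, -0.011, 0.085, 0],
    [4, 36, 13, -0.011, 0.085, 0],
    [0, 10, 3, 0, 0, 0],
    [0, 0, 0, 0, 0, 0]
  ]
}}

```text
clock: 20.85
position: [0.4765, -0.3036, 0.2667]
tool_rot: [-3.135, 1.247, 0.262]
force: [0.6, 1.1, -1.4]
grip_width: 0.005
```

Run:
```python
from h import *
st();where()
plan(*ringpose(.125,.065,.58))
im=grab_frame('side');crop('side',im,280,120,440,300,4,'pics/c12s.png')
```

```text
t 20.85 p [ 0.4765 -0.3036  0.2667] x [ 0.307  0.083 -0.948] y [ 0.253 -0.967 -0.002] q [ 0.34  0.33  0.33  1.92 -0.53  0.77 -0.31] F [ 0.6  1.1 -1.4] w 0.005
ring centre d,lat,z mm [147.3   3.8  84.6]
2 rows [[23, -2, -8, 0.003, 0.128, 0.002], [24, -2, -5, 0.003, 0.128, 0.002]]
```

View pics/c12s.png

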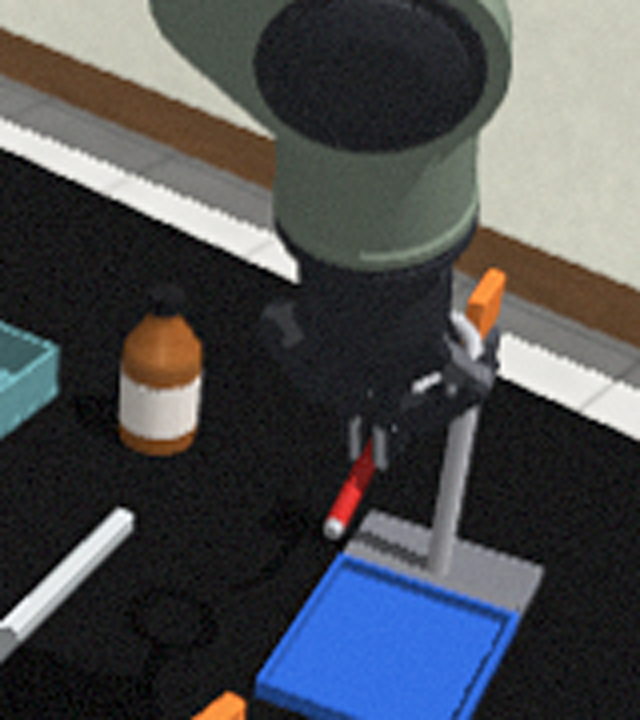

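Request:
{"method": "jog_arm", "body": {
  "commands": [
    [16, -2, -5, 0.003, 0.1, 0],
    [16, -2, -5, 0.003, 0.1, 0],
    [10, 0, -3, 0, 0.06, 0],
    [0, 0, 0, 0, 0, 0]
  ]
}}

```text
clock: 21.3
position: [0.5084, -0.2803, 0.2327]
tool_rot: [-3.126, 0.982, 0.277]
force: [0.4, -0.2, -0.8]
grip_width: 0.0053
```

```bash
cat >> h.py <<'E'
def overlay(n,im,g=.079,e=.0076):
    p,R=pose(); ax=p+R[:,0]*e; C=ax-R[:,2]*g; im=im.copy()
    for rr in (.0225,.0335):
        pts=[proj(n,C+rr*(np.cos(t)*R[:,1]+np.sin(t)*R[:,2])) for t in np.linspace(0,6.283,25)]
        for q in pts: 
            i,j=int(round(q[1])),int(round(q[0])); im[i,j]=(255,0,255)
    q=proj(n,C+R[:,2]*.137); im[int(round(q[1])),int(round(q[0]))]=(255,255,0); print(n,'tail',q,'C',proj(n,C)); return im
E
python3 - <<'E'
from h import *
st();where()
a=grab_frame('side');b=grab_frame('top')
crop('side',overlay('side',a),320,150,440,300,5,'pics/c13s.png')
crop('top',overlay('top',b),320,80,440,220,5,'pics/c13t.png')
E
```

```text
t 21.3 p [ 0.5084 -0.2803  0.2327] x [ 0.534  0.152 -0.832] y [ 0.261 -0.965 -0.009] q [ 0.58  0.37  0.08  2.06 -1.03  0.58  0.19] F [ 0.4 -0.2 -0.8] w 0.0053
ring centre d,lat,z mm [118.  -11.2  70.3]
side tail [362.42450936 255.05149141] C [383.3842112  202.98705716]
top tail [402.9406427  215.76160036] C [396.77512218 161.7793254 ]
```

View pics/c13s.png

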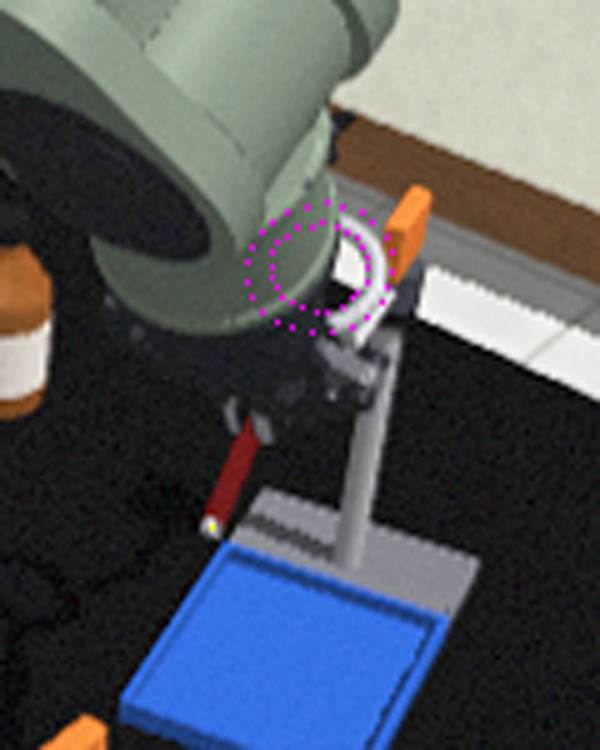

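View pics/c13t.png

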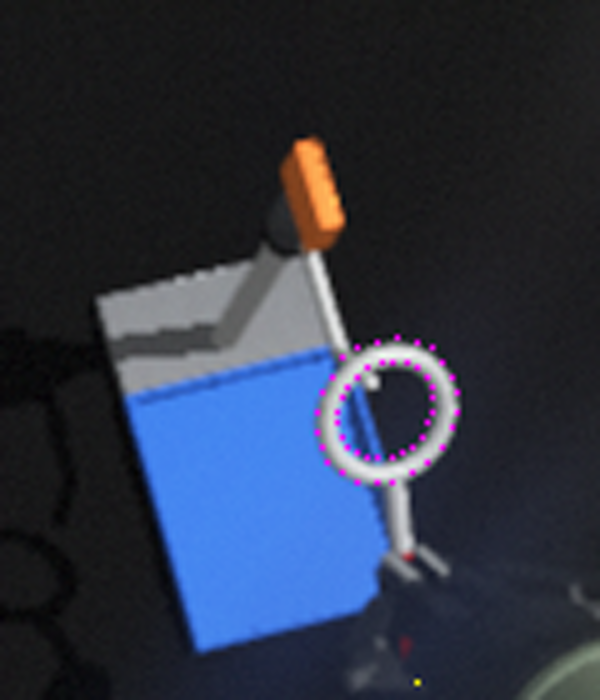

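Run:
```python
from h import *
s=plan(*ringpose(.112,.050,.60))
plan(*ringpose(.076,.007,.60),smax=15,start=s)
```

```text
1 rows [[22, 10, 7, 0.009, 0.013, 0.014]]
4 rows [[14, 0, -1, 0.0, 0.0, 0.0], [14, 0, -1, 0.0, 0.0, 0.0], [14, 0, -1, 0.0, 0.0, 0.0], [14, 0, -1, 0.0, 0.0, 0.0]]
```

Request:
{"method": "jog_arm", "body": {
  "commands": [
    [8, 11, 4, 0.009, 0.013, 0.014],
    [8, 0, 2, 0, 0, 0],
    [0, 0, 0, 0, 0, 0]
  ]
}}

```text
clock: 21.7
position: [0.5182, -0.2879, 0.2194]
tool_rot: [3.139, 0.972, 0.254]
force: [1.1, 0.4, -1.0]
grip_width: 0.0052
```

Run:
```python
from h import *
st();where()
s=plan(*ringpose(.108,.045,.60))
plan(*ringpose(.076,.007,.60),smax=15,start=s)
```

```text
t 21.7 p [ 0.5182 -0.2879  0.2194] x [ 0.545  0.141 -0.826] y [ 0.253 -0.967  0.001] q [ 0.6   0.41  0.05  2.05 -1.08  0.55  0.24] F [ 1.1  0.4 -1. ] w 0.0052
ring centre d,lat,z mm [110.7  -1.2  57.6]
1 rows [[12, 1, 5, 0.006, 0.002, 0.002]]
4 rows [[12, 0, -1, 0.0, 0.0, 0.0], [12, 0, -1, 0.0, 0.0, 0.0], [12, 0, -1, 0.0, 0.0, 0.0], [12, 0, -1, 0.0, 0.0, 0.0]]
```

Request:
{"method": "jog_arm", "body": {
  "commands": [
    [12, 2, 5, 0.004, 0, 0],
    [12, 0, -1, 0, 0, 0],
    [0, 0, 0, 0, 0, 0]
  ]
}}

```text
clock: 22.0
position: [0.5307, -0.285, 0.1982]
tool_rot: [-3.141, 0.973, 0.257]
force: [0.1, 0.4, -1.0]
grip_width: 0.0051
```

Run:
```python
from h import *
st();where()
plan(*ringpose(.076,.007,.60),smax=15)
a=grab_frame('side');b=grab_frame('top')
crop('side',overlay('side',a),320,150,440,300,5,'pics/c14s.png')
crop('top',b,350,100,440,220,6,'pics/c14t.png')
```

```text
t 22.0 p [ 0.5307 -0.285   0.1982] x [ 0.544  0.143 -0.827] y [ 0.254 -0.967 -0.   ] q [ 0.61  0.45  0.02  2.05 -1.13  0.51  0.29] F [ 0.1  0.4 -1. ] w 0.0051
ring centre d,lat,z mm [97.9 -0.9 36.4]
3 rows [[12, 0, -1, 0.002, 0.001, 0.002], [12, 0, 0, 0.002, 0.001, 0.002], [12, 0, 0, 0.002, 0.001, 0.002]]
side tail [367.84967367 263.68136003] C [388.21579977 212.46732917]
```

View pics/c14s.png

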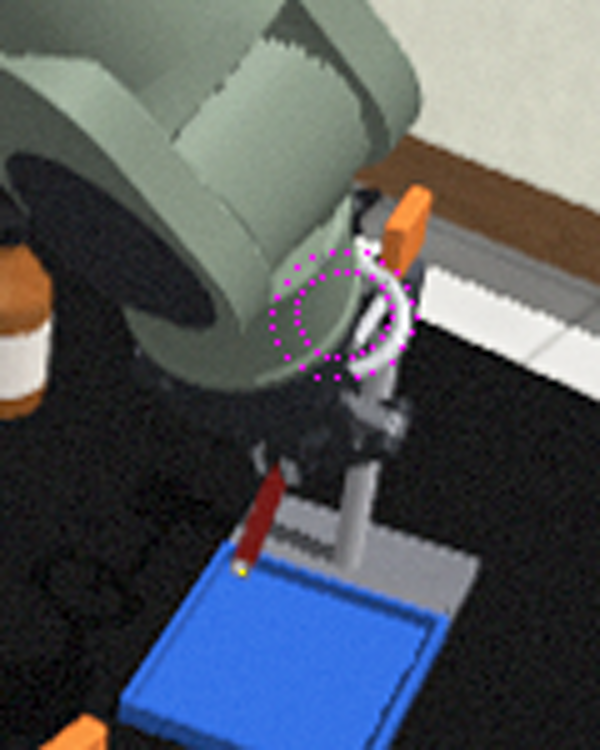

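View pics/c14t.png

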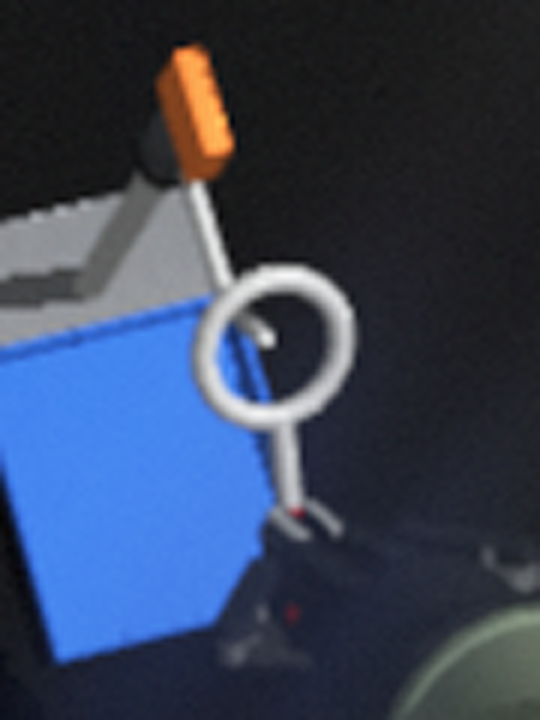

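Request:
{"method": "jog_arm", "body": {
  "commands": [
    [12, 1, -1, 0.002, 0, 0],
    [12, 0, 0, 0, 0, 0],
    [0, 0, 0, 0, 0, 0]
  ]
}}

```text
clock: 22.4
position: [0.5457, -0.2831, 0.1793]
tool_rot: [3.14, 0.972, 0.253]
force: [-0.7, 0.3, -1.2]
grip_width: 0.0054
```

Run:
```python
from h import *
st();where()
plan(*ringpose(.076,.005,.60),smax=15)
a=grab_frame('side');b=grab_frame('top')
crop('side',a,320,150,440,300,5,'pics/c15s.png')
crop('top',b,350,100,440,220,6,'pics/c15t.png')
```

```text
t 22.4 p [ 0.5457 -0.2831  0.1793] x [ 0.546  0.141 -0.826] y [ 0.251 -0.968  0.001] q [ 0.62  0.5  -0.02  2.03 -1.18  0.47  0.33] F [-0.7  0.3 -1.2] w 0.0054
ring centre d,lat,z mm [82.9  1.1 17.6]
1 rows [[14, -1, 1, 0.004, 0.001, 0.002]]
```

View pics/c15s.png

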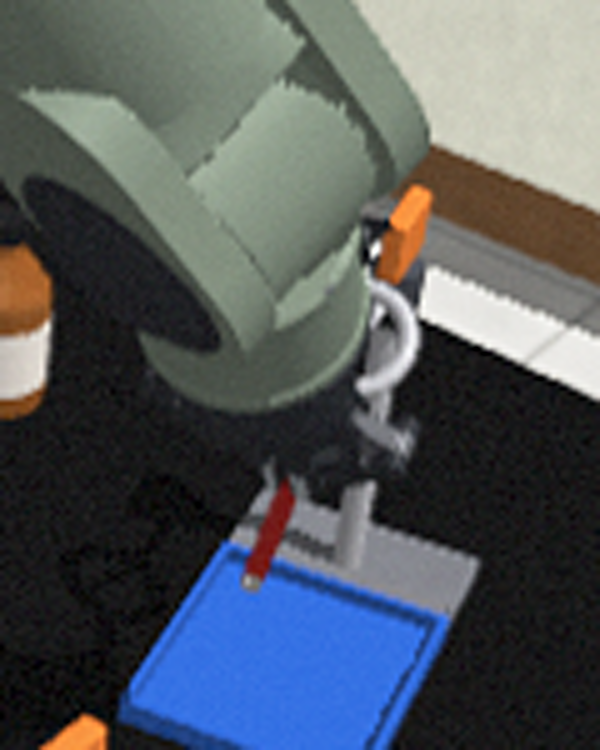

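View pics/c15t.png

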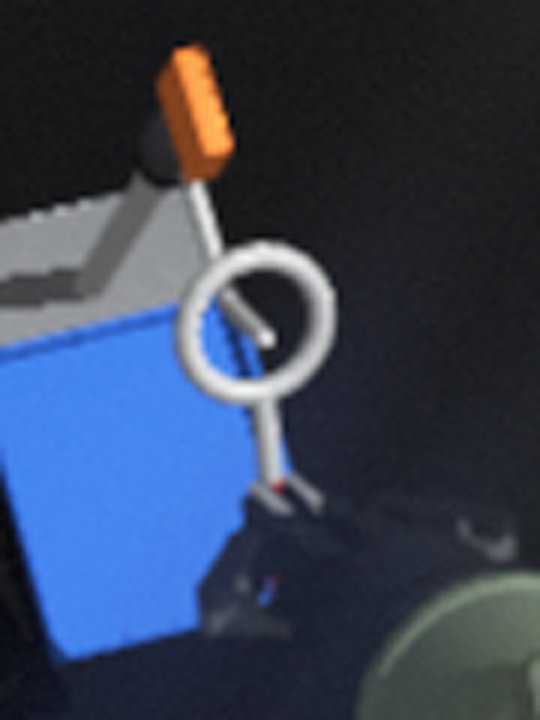

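Request:
{"method": "jog_arm", "body": {
  "commands": [
    [12, -1, 1, 0.002, 0, 0],
    [0, 0, 0, 0, 0, 0]
  ]
}}

```text
clock: 22.7
position: [0.5506, -0.2818, 0.17]
tool_rot: [3.14, 0.972, 0.25]
force: [0.3, 0.5, -1.9]
grip_width: 0.0052
```

Request:
{"method": "jog_arm", "body": {
  "commands": [
    [4, 0, 3, 0, 0, 0],
    [3, 0, 2, 0, 0, 0],
    [0, 0, 0, 0, 0, 0]
  ]
}}

```text
clock: 23.0
position: [0.5498, -0.2827, 0.1617]
tool_rot: [3.139, 0.971, 0.248]
force: [-0.3, 0.3, -0.9]
grip_width: 0.0055
```

Run:
```python
from h import *
st();where()
print(observe()['moment'])
a=grab_frame('side');b=grab_frame('top')
crop('top',overlay('top',b),350,100,440,220,6,'pics/c16t.png')
```

```text
t 23.0 p [ 0.5498 -0.2827  0.1617] x [ 0.547  0.138 -0.826] y [ 0.247 -0.969  0.002] q [ 0.66  0.53 -0.09  2.04 -1.21  0.42  0.37] F [-0.3  0.3 -0.9] w 0.0055
ring centre d,lat,z mm [78.9  1.9 -0. ]
[-0.22658968  0.82559392 -0.02766354]
top tail [394.89484687 204.14168058] C [389.41133772 153.42923372]
```

View pics/c16t.png

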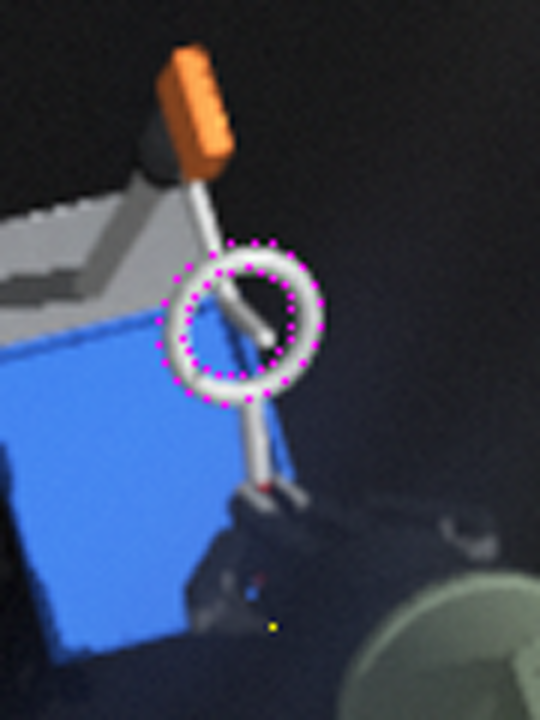

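Request:
{"method": "jog_arm", "body": {
  "commands": [
    [4, -1, 3, 0, 0, 0],
    [3, 0, 2, 0, 0, 0],
    [0, 0, 0, 0, 0, 0]
  ]
}}

```text
clock: 23.4
position: [0.5505, -0.2817, 0.154]
tool_rot: [3.136, 0.969, 0.246]
force: [-1.6, -0.2, 1.1]
grip_width: 0.005
```

Run:
```python
from h import *
st();where()
print(observe()['moment'])
```

```text
t 23.4 p [ 0.5505 -0.2817  0.154 ] x [ 0.549  0.138 -0.824] y [ 0.248 -0.969  0.003] q [ 0.7   0.54 -0.14  2.04 -1.23  0.39  0.4 ] F [-1.6 -0.2  1.1] w 0.005
ring centre d,lat,z mm [78.1  1.  -7.5]
[-0.02689982  0.44902143  0.0311499 ]
```

Request:
{"method": "jog_arm", "body": {
  "commands": [
    [0, 0, 0, 0, 0, 0],
    [6, 0, 0, 0, 0, 0],
    [6, 0, 0, 0, 0, 0],
    [0, 0, 0, 0, 0, 0]
  ],
  "newtons": 20,
  "gripper": 255
}}

```text
clock: 23.8
position: [0.5584, -0.2807, 0.1447]
tool_rot: [3.134, 0.967, 0.243]
force: [-1.6, 0.0, 6.1]
grip_width: 0.0054
```

Run:
```python
from h import *
st();where()
print(observe()['moment'])
a=grab_frame('side');b=grab_frame('top')
crop('side',a,320,150,440,300,5,'pics/c17s.png')
crop('top',b,350,100,440,220,6,'pics/c17t.png')
```

```text
t 23.8 p [ 0.5584 -0.2807  0.1447] x [ 0.551  0.137 -0.823] y [ 0.247 -0.969  0.005] q [ 0.73  0.57 -0.19  2.03 -1.23  0.35  0.41] F [-1.6  0.   6.1] w 0.0054
ring centre d,lat,z mm [ 70.3   2.  -16.8]
[ 0.15568166 -0.39491412  0.03293572]
```

View pics/c17s.png

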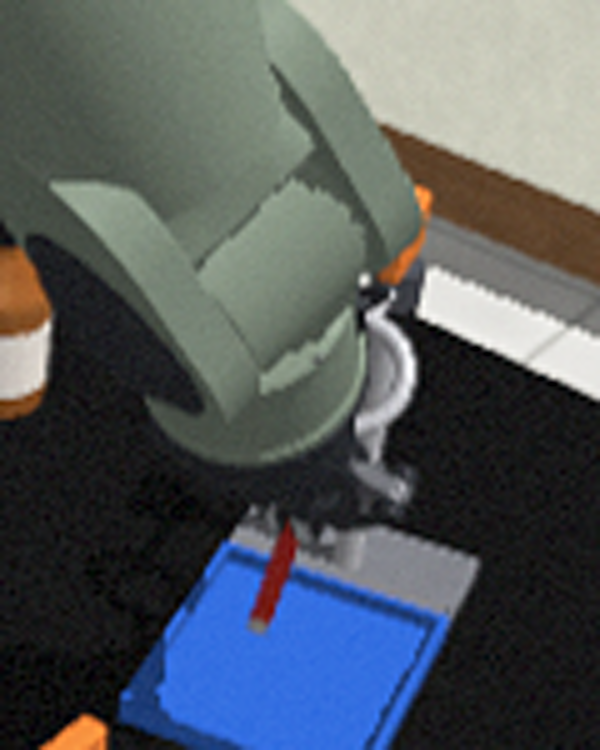

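View pics/c17t.png

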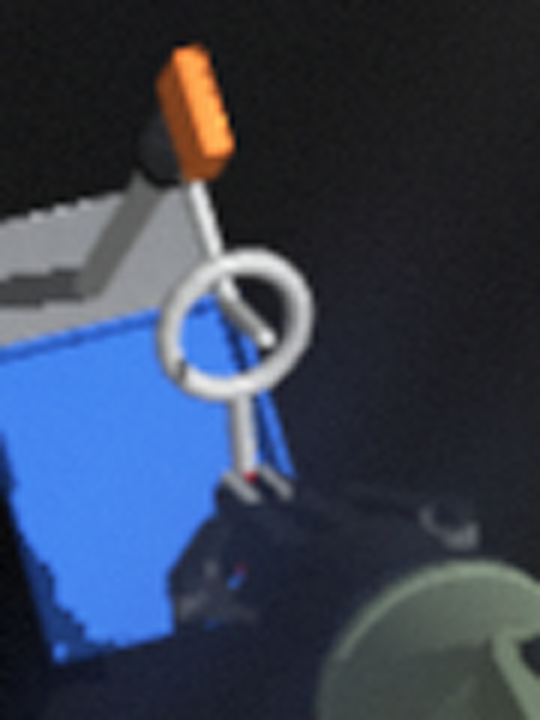

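Request:
{"method": "jog_arm", "body": {
  "commands": [
    [6, 0, -1, 0, 0, 0],
    [6, 0, -1, 0, 0, 0],
    [6, 0, -2, 0, 0, 0],
    [0, 0, 0, 0, 0, 0]
  ]
}}

```text
clock: 24.3
position: [0.5721, -0.2772, 0.1305]
tool_rot: [3.134, 0.968, 0.243]
force: [0.6, 0.5, -0.6]
grip_width: 0.0052
```

Run:
```python
from h import *
st();where()
print(observe()['moment'])
a=grab_frame('side');b=grab_frame('top')
crop('side',a,320,150,440,300,5,'pics/c18s.png')
crop('top',b,350,100,440,220,6,'pics/c18t.png')
```

```text
t 24.3 p [ 0.5721 -0.2772  0.1305] x [ 0.55   0.136 -0.824] y [ 0.247 -0.969  0.004] q [ 0.74  0.61 -0.24  2.01 -1.24  0.31  0.41] F [ 0.6  0.5 -0.6] w 0.0052
ring centre d,lat,z mm [ 56.1   2.1 -31. ]
[-0.18850895  0.76097585 -0.03230214]
```

View pics/c18s.png

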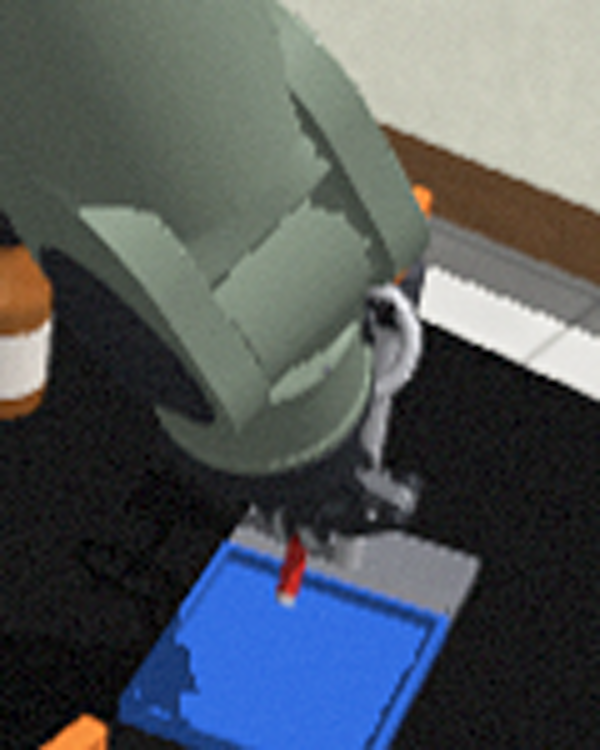

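View pics/c18t.png

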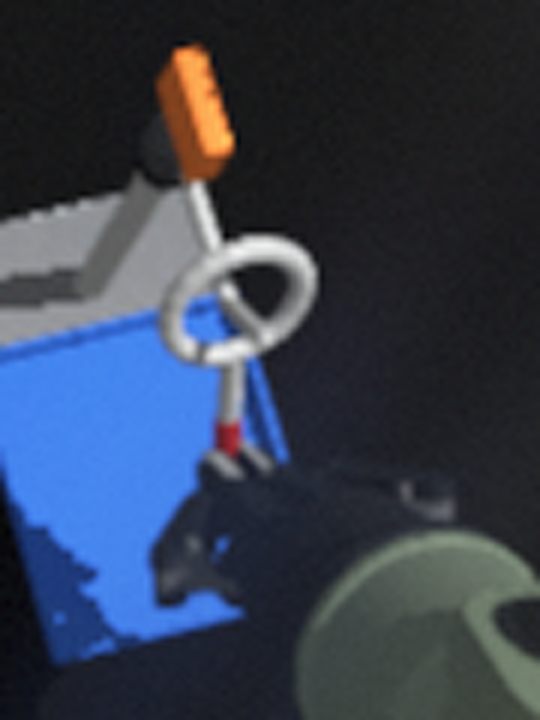

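Run:
```python
from h import *
o=np.array([-np.cos(.2493),-np.sin(.2493),0]);lat=np.cross([0,0,1],o);O=np.array([.6931,-.2441,.2])
def onplane(n,px,l=0.):
    K,R,t=cam(n); d=R.T@np.linalg.inv(K)@np.array([px[0],px[1],1.]); c=-R.T@t
    s=(l-(c-O)@lat)/(d@lat); X=c+d*s; return 1000*np.array([(X-O)@o,X[2]-.2])
print('tail',onplane('side',(377.4,269.6),.002))
for l in (0,.003): print('C',onplane('top',(240/6+350,300/6+100),l), 'rim',onplane('top',(390+.7,139.7),l))
st()
p,R=pose();G=p+R[:,0]*.0076;print('G',(G-O)@o,(G-O)@lat,G[2]-.2)
```

```text
tail [ 121.98760647 -124.22585365]
C [75.13297564 18.32105453] rim [58.17857125 45.06457626]
C [72.93003858  9.07118687] rim [55.82735902 36.04859475]
t 24.4 p [ 0.5716 -0.2776  0.1309] x [ 0.55   0.136 -0.824] y [ 0.246 -0.969  0.005] q [ 0.74  0.61 -0.24  2.01 -1.24  0.31  0.41] F [ 0.2  0.3 -1.5] w 0.0055
G 0.12170576430143742 0.0025520006948020497 -0.0753352602734261
```

Request:
{"method": "jog_arm", "body": {
  "commands": [
    [5, 0, -1, 0, 0, 0],
    [5, 0, -2, 0, 0, 0],
    [5, -1, -2, 0, 0, 0],
    [0, 0, 0, 0, 0, 0]
  ]
}}

```text
clock: 24.8
position: [0.5845, -0.2734, 0.1207]
tool_rot: [3.132, 0.968, 0.241]
force: [0.2, 0.3, -2.6]
grip_width: 0.0054
```

Run:
```python
from h import *
st();where()
print(observe()['moment'])
a=grab_frame('side');b=grab_frame('top')
crop('side',a,320,150,440,300,5,'pics/c19s.png')
crop('top',b,350,100,440,220,6,'pics/c19t.png')
```

```text
t 24.8 p [ 0.5845 -0.2734  0.1207] x [ 0.55   0.135 -0.824] y [ 0.246 -0.969  0.005] q [ 0.75  0.64 -0.28  2.   -1.24  0.27  0.41] F [ 0.2  0.3 -2.6] w 0.0054
ring centre d,lat,z mm [ 43.    1.4 -40.8]
[-0.19854817  0.79844062  0.05427274]
```

View pics/c19s.png

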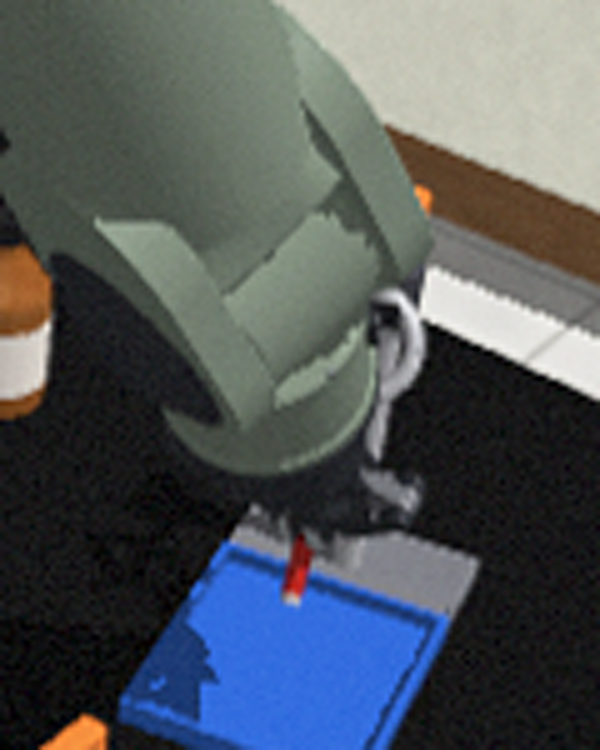

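View pics/c19t.png

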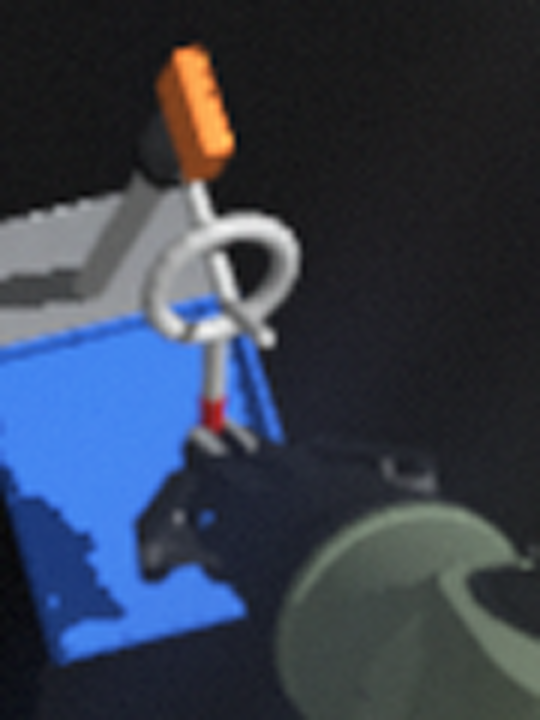

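Request:
{"method": "jog_arm", "body": {
  "commands": [
    [3, -1, 2, 0, 0, 0],
    [3, 0, 2, 0, 0, 0],
    [0, 0, 0, 0, 0, 0]
  ]
}}

```text
clock: 25.2
position: [0.5837, -0.2731, 0.1134]
tool_rot: [3.131, 0.969, 0.239]
force: [-0.2, -0.3, -1.0]
grip_width: 0.0054
```

Run:
```python
from h import *
st();where()
print(observe()['moment'])
```

```text
t 25.2 p [ 0.5837 -0.2731  0.1134] x [ 0.55   0.134 -0.824] y [ 0.246 -0.969  0.006] q [ 0.78  0.65 -0.32  2.   -1.24  0.24  0.42] F [-0.2 -0.3 -1. ] w 0.0054
ring centre d,lat,z mm [ 43.7   0.9 -48.2]
[-0.20071917  0.82321933  0.05101915]
```

Request:
{"method": "jog_arm", "body": {
  "commands": [
    [3, 0, 2, 0, 0, 0],
    [3, 0, 2, 0, 0, 0],
    [0, 0, 0, 0, 0, 0]
  ]
}}

```text
clock: 25.5
position: [0.5858, -0.2729, 0.1073]
tool_rot: [3.129, 0.965, 0.239]
force: [0.1, 0.1, 1.7]
grip_width: 0.0054
```

Run:
```python
from h import *
st();where()
print(observe()['moment'])
a=grab_frame('side');b=grab_frame('top')
crop('side',a,320,150,440,300,5,'pics/c20s.png')
crop('top',b,350,100,440,220,6,'pics/c20t.png')
```

```text
t 25.5 p [ 0.5858 -0.2729  0.1073] x [ 0.553  0.135 -0.822] y [ 0.246 -0.969  0.007] q [ 0.81  0.67 -0.36  2.   -1.24  0.21  0.44] F [0.1 0.1 1.7] w 0.0054
ring centre d,lat,z mm [ 41.8   1.2 -53.9]
[-0.04930637  0.23312188  0.05523151]
```

View pics/c20s.png

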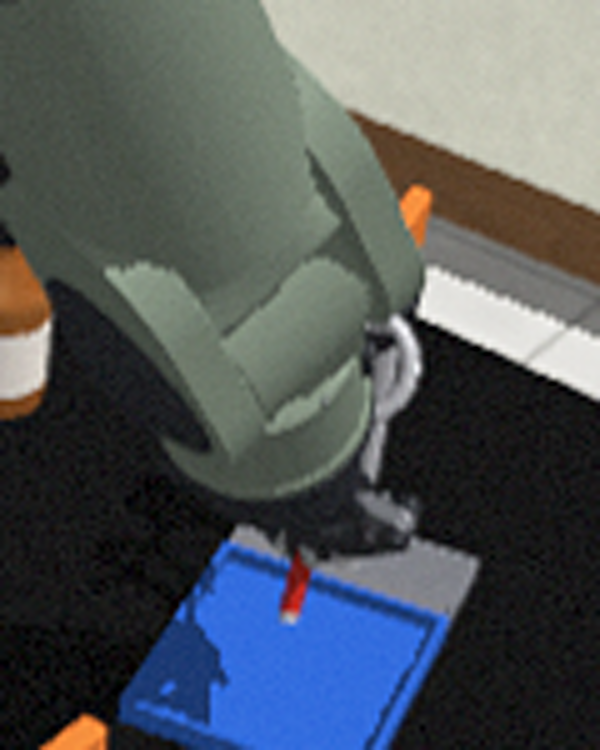

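View pics/c20t.png

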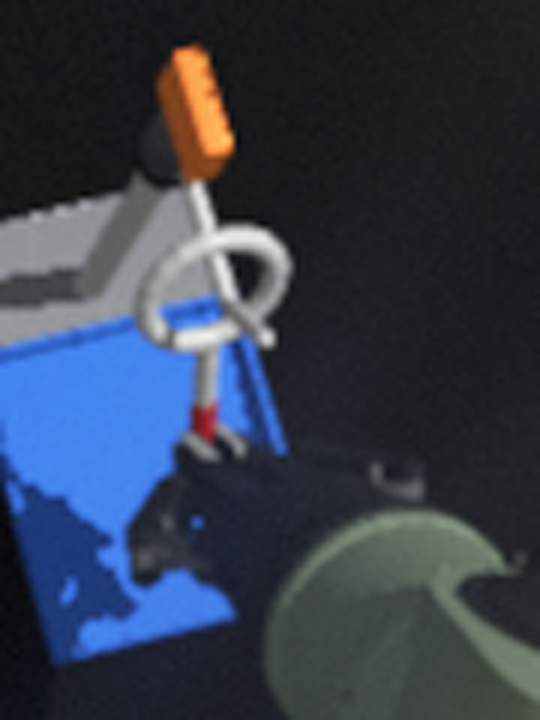

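Request:
{"method": "jog_arm", "body": {
  "commands": [
    [0, 0, 0, 0, 0, 0],
    [0, 0, 0, 0, 0, 0],
    [0, 0, 0, 0, 0, 0],
    [0, 0, 0, 0, 0, 0],
    [0, 0, 0, 0, 0, 0],
    [0, 0, 0, 0, 0, 0],
    [0, 0, 0, 0, 0, 0],
    [0, 0, 0, 0, 0, 0]
  ],
  "gripper": 120
}}

```text
clock: 26.4
position: [0.5843, -0.2734, 0.1063]
tool_rot: [3.129, 0.967, 0.238]
force: [0.9, -1.0, -0.2]
grip_width: 0.0454
```

Run:
```python
from h import *
st()
a=grab_frame('side');b=grab_frame('top')
crop('side',a,320,150,440,300,5,'pics/c21s.png')
crop('top',b,350,100,440,220,6,'pics/c21t.png')
```

```text
t 26.4 p [ 0.5843 -0.2734  0.1063] x [ 0.551  0.134 -0.823] y [ 0.245 -0.969  0.007] q [ 0.81  0.67 -0.36  2.   -1.24  0.21  0.44] F [ 0.9 -1.  -0.2] w 0.0454
```

View pics/c21s.png

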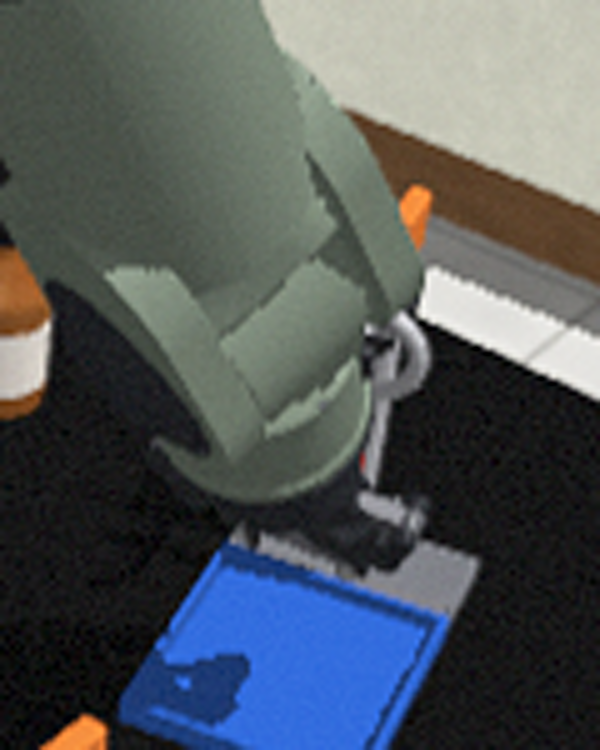

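View pics/c21t.png

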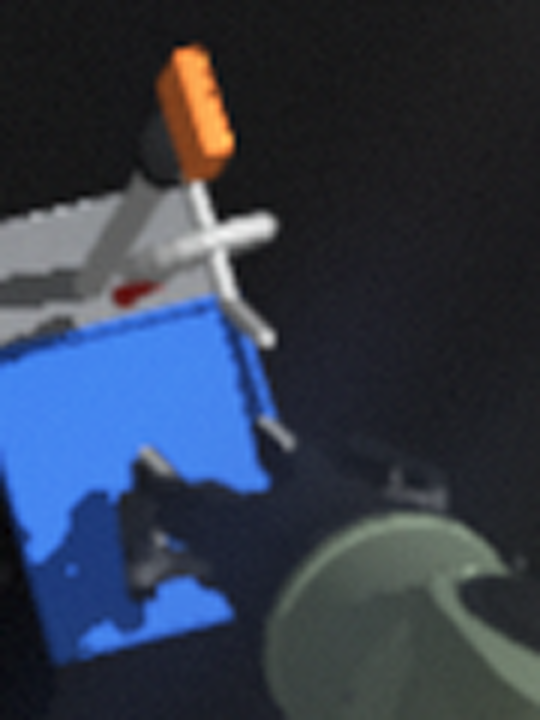

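The part now hangs on the arm and is free of the fingers. The top view shows the ring edge-on across the arm at about (210,240) and the sleeve at (135,293), swinging a little. I'm backing out along the tool axis.

Request:
{"method": "jog_arm", "body": {
  "commands": [
    [-10, 0, 8, 0, 0, 0],
    [-15, 0, 15, 0, 0, 0],
    [-20, 0, 30, 0, 0, 0],
    [-30, 0, 30, 0, -0.03, 0],
    [-40, 0, 20, 0, -0.05, 0],
    [-45, 0, 0, 0, -0.1, 0],
    [-20, -40, 0, 0, -0.12, 0],
    [-20, -45, 0, 0, -0.12, 0],
    [-10, -45, 0, 0, -0.12, 0],
    [0, -45, 0, 0, 0, 0],
    [0, -45, 0, 0, 0, 0],
    [0, -45, 0, 0, 0, 0],
    [0, -45, 0, 0, 0, 0],
    [0, 0, 0, 0, 0, 0]
  ]
}}

```text
clock: 27.9
position: [0.3494, -0.0906, 0.1975]
tool_rot: [-3.081, 1.33, 0.342]
force: [0.7, -1.2, 1.0]
grip_width: 0.0456
```

Run:
```python
from h import *
st()
a=grab_frame('side');b=grab_frame('top')
cv2.imwrite('pics/d1s.png',a[:,:,::-1])
crop('side',a,330,160,430,310,5,'pics/c22s.png')
crop('top',b,330,100,440,220,6,'pics/c22t.png')
```

```text
t 27.9 p [ 0.3494 -0.0906  0.1975] x [ 0.225  0.08  -0.971] y [ 0.279 -0.96  -0.014] q [ 0.22  0.1  -0.02  2.42 -0.29  0.43 -0.84] F [ 0.7 -1.2  1. ] w 0.0456
```

View pics/c22s.png

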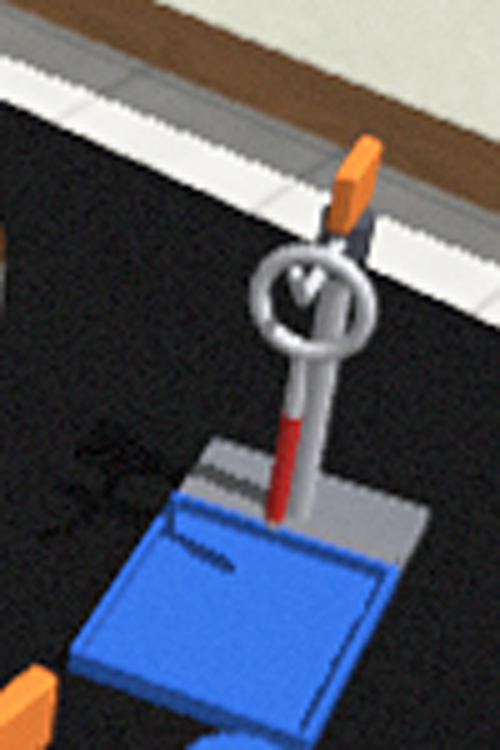

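View pics/c22t.png

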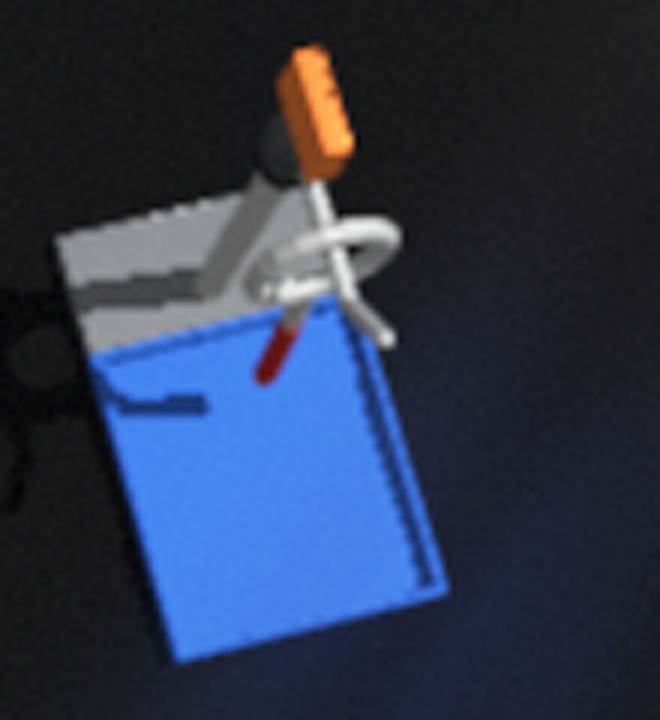

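Request:
{"method": "jog_arm", "body": {
  "commands": [
    [0, 0, 0, 0, 0, 0],
    [0, 0, 0, 0, 0, 0],
    [0, 0, 0, 0, 0, 0],
    [0, 0, 0, 0, 0, 0],
    [0, 0, 0, 0, 0, 0],
    [0, 0, 0, 0, 0, 0],
    [0, 0, 0, 0, 0, 0],
    [0, 0, 0, 0, 0, 0],
    [0, 0, 0, 0, 0, 0],
    [0, 0, 0, 0, 0, 0],
    [0, 0, 0, 0, 0, 0],
    [0, 0, 0, 0, 0, 0],
    [0, 0, 0, 0, 0, 0],
    [0, 0, 0, 0, 0, 0],
    [0, 0, 0, 0, 0, 0],
    [0, 0, 0, 0, 0, 0],
    [0, 0, 0, 0, 0, 0],
    [0, 0, 0, 0, 0, 0],
    [0, 0, 0, 0, 0, 0],
    [0, 0, 0, 0, 0, 0]
  ]
}}

```text
clock: 30.0
position: [0.3488, -0.1001, 0.1971]
tool_rot: [-3.081, 1.331, 0.319]
force: [-1.1, 0.7, 0.2]
grip_width: 0.0454
```

Request:
{"method": "jog_arm", "body": {
  "commands": [
    [0, 0, 0, 0, 0, 0],
    [0, 0, 0, 0, 0, 0],
    [0, 0, 0, 0, 0, 0],
    [0, 0, 0, 0, 0, 0],
    [0, 0, 0, 0, 0, 0],
    [0, 0, 0, 0, 0, 0],
    [0, 0, 0, 0, 0, 0],
    [0, 0, 0, 0, 0, 0],
    [0, 0, 0, 0, 0, 0],
    [0, 0, 0, 0, 0, 0],
    [0, 0, 0, 0, 0, 0],
    [0, 0, 0, 0, 0, 0],
    [0, 0, 0, 0, 0, 0],
    [0, 0, 0, 0, 0, 0],
    [0, 0, 0, 0, 0, 0],
    [0, 0, 0, 0, 0, 0],
    [0, 0, 0, 0, 0, 0],
    [0, 0, 0, 0, 0, 0],
    [0, 0, 0, 0, 0, 0],
    [0, 0, 0, 0, 0, 0]
  ]
}}

```text
clock: 32.0
position: [0.3488, -0.1001, 0.1971]
tool_rot: [-3.082, 1.331, 0.319]
force: [0.4, 0.0, 0.4]
grip_width: 0.0452
```

```bash
cat > sw.py <<'E'
from h import *
import sys
# track red sleeve centroid in side picture over several frames
for k in range(8):
    a=grab_frame('side')[180:290,330:440].astype(int)
    m=(a[...,0]>90)&(a[...,1]<60)&(a[...,2]<60); ys,xs=np.nonzero(m); print(k,len(xs),round(xs.mean()+330,2),round(ys.mean()+180,2))
a=grab_frame('side');b=grab_frame('top');st()
crop('side',a,330,160,430,310,5,f'pics/{sys.argv[1]}s.png');crop('top',b,330,100,440,220,6,f'pics/{sys.argv[1]}t.png')
cv2.imwrite(f'pics/{sys.argv[1]}f.png',b[:,:,::-1])
E
python3 sw.py e1
```

```text
0 69 387.61 250.14
1 70 387.5 250.37
2 70 387.66 249.66
3 71 387.66 249.68
4 71 387.61 249.73
5 70 387.49 250.96
6 71 387.66 249.69
7 71 386.83 249.06
t 32.5 p [ 0.3487 -0.1001  0.1971] x [ 0.226  0.075 -0.971] y [ 0.257 -0.966 -0.014] q [ 0.23  0.1  -0.01  2.42 -0.3   0.43 -0.83] F [-0.7 -0.4  0.4] w 0.0455
```

View pics/e1s.png

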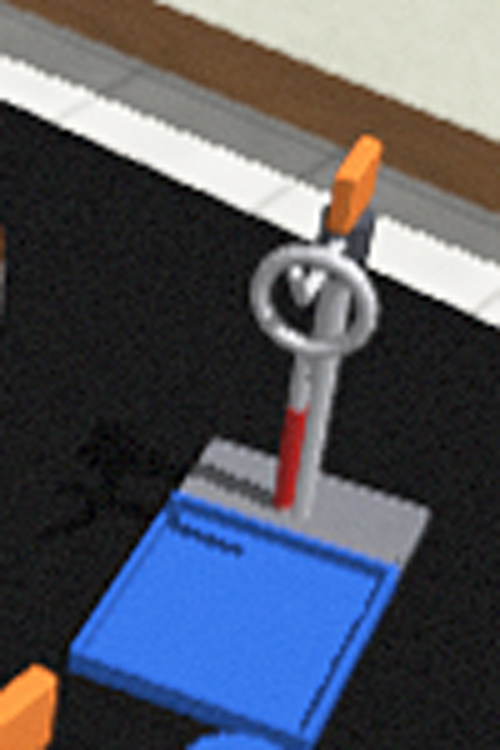

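View pics/e1t.png

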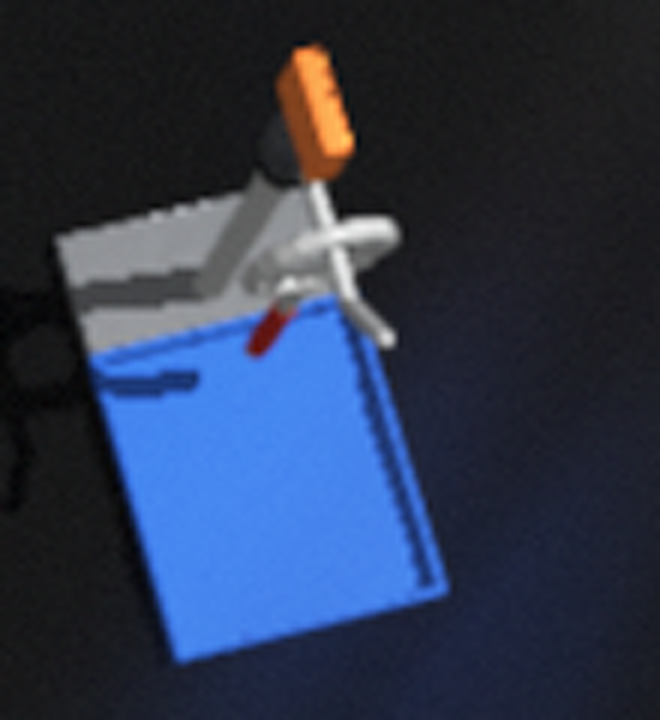

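```bash
python3 - <<'E'
from h import *
o=np.array([-np.cos(.2493),-np.sin(.2493),0]);O=np.array([.6931,-.2441,.2])
for p,z in [((332,236),.21),((325,240),.21),((340,290),.2),((388,340),.228)]:
    X=onz('top',((p[0]+.5)/6-.5+330,(p[1]+.5)/6-.5+100),z); print(p,1000*(X-O)@o, 1000*(X-O)@np.cross([0,0,1],o))
E
python3 sw.py e2
```

```text
(332, 236) 43.7543922070122 -1.2710686561834246
(325, 240) 44.66186280192359 -4.466348535686994
(340, 290) 63.55006942154842 -1.3703706126455857
(388, 340) 94.4388077958785 2.2044444989640564
0 70 387.56 250.33
1 71 386.82 249.61
2 69 387.39 251.06
3 71 387.52 250.41
4 69 387.46 250.93
5 72 387.64 249.68
6 71 387.73 249.55
7 72 387.79 249.0
t 33.0 p [ 0.3488 -0.1001  0.1971] x [ 0.226  0.075 -0.971] y [ 0.257 -0.966 -0.014] q [ 0.23  0.1  -0.01  2.42 -0.3   0.43 -0.83] F [-0.3  0.4 -0.4] w 0.0455
```

View pics/e2f.png

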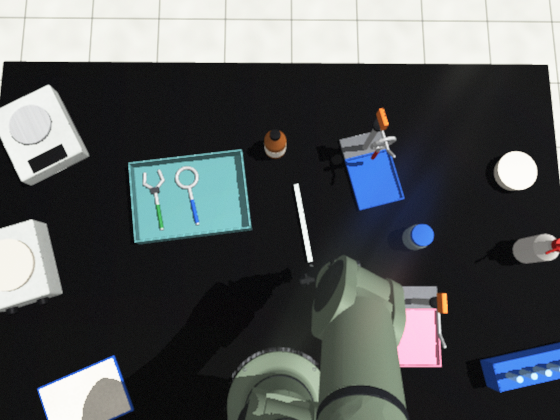

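Request:
{"method": "jog_arm", "body": {
  "commands": [
    [-15, 0, 0, 0, 0, 0],
    [-15, 0, 0, 0, 0, 0],
    [0, 0, 0, 0, 0, 0],
    [0, 0, 0, 0, 0, 0],
    [0, 0, 0, 0, 0, 0],
    [0, 0, 0, 0, 0, 0],
    [0, 0, 0, 0, 0, 0],
    [0, 0, 0, 0, 0, 0],
    [0, 0, 0, 0, 0, 0],
    [0, 0, 0, 0, 0, 0],
    [0, 0, 0, 0, 0, 0],
    [0, 0, 0, 0, 0, 0],
    [0, 0, 0, 0, 0, 0],
    [0, 0, 0, 0, 0, 0],
    [0, 0, 0, 0, 0, 0],
    [0, 0, 0, 0, 0, 0],
    [0, 0, 0, 0, 0, 0],
    [0, 0, 0, 0, 0, 0],
    [0, 0, 0, 0, 0, 0],
    [0, 0, 0, 0, 0, 0]
  ]
}}

```text
clock: 35.0
position: [0.3413, -0.102, 0.2249]
tool_rot: [-3.074, 1.333, 0.327]
force: [-0.1, -0.2, 0.4]
grip_width: 0.0453
```

Request:
{"method": "jog_arm", "body": {
  "commands": [
    [0, 0, 0, 0, 0, 0],
    [0, 0, 0, 0, 0, 0],
    [0, 0, 0, 0, 0, 0],
    [0, 0, 0, 0, 0, 0],
    [0, 0, 0, 0, 0, 0],
    [0, 0, 0, 0, 0, 0],
    [0, 0, 0, 0, 0, 0],
    [0, 0, 0, 0, 0, 0],
    [0, 0, 0, 0, 0, 0],
    [0, 0, 0, 0, 0, 0],
    [0, 0, 0, 0, 0, 0],
    [0, 0, 0, 0, 0, 0],
    [0, 0, 0, 0, 0, 0],
    [0, 0, 0, 0, 0, 0],
    [0, 0, 0, 0, 0, 0],
    [0, 0, 0, 0, 0, 0],
    [0, 0, 0, 0, 0, 0],
    [0, 0, 0, 0, 0, 0],
    [0, 0, 0, 0, 0, 0],
    [0, 0, 0, 0, 0, 0]
  ]
}}

```text
clock: 37.0
position: [0.3413, -0.102, 0.2249]
tool_rot: [-3.074, 1.333, 0.326]
force: [0.3, 0.2, 0.3]
grip_width: 0.0455
```

Request:
{"method": "jog_arm", "body": {
  "commands": [
    [0, 0, 0, 0, 0, 0],
    [0, 0, 0, 0, 0, 0],
    [0, 0, 0, 0, 0, 0],
    [0, 0, 0, 0, 0, 0],
    [0, 0, 0, 0, 0, 0],
    [0, 0, 0, 0, 0, 0],
    [0, 0, 0, 0, 0, 0],
    [0, 0, 0, 0, 0, 0],
    [0, 0, 0, 0, 0, 0],
    [0, 0, 0, 0, 0, 0],
    [0, 0, 0, 0, 0, 0],
    [0, 0, 0, 0, 0, 0],
    [0, 0, 0, 0, 0, 0],
    [0, 0, 0, 0, 0, 0],
    [0, 0, 0, 0, 0, 0],
    [0, 0, 0, 0, 0, 0],
    [0, 0, 0, 0, 0, 0],
    [0, 0, 0, 0, 0, 0],
    [0, 0, 0, 0, 0, 0],
    [0, 0, 0, 0, 0, 0]
  ]
}}

```text
clock: 39.0
position: [0.3413, -0.102, 0.2249]
tool_rot: [-3.074, 1.333, 0.326]
force: [0.4, 0.0, -0.7]
grip_width: 0.0453
```

```bash
python3 sw.py e3
python3 - <<'E'
from h import *
cv2.imwrite('pics/e3full.png',grab_frame('side')[:,:,::-1])
E
```

```text
0 72 385.9 249.12
1 71 386.65 249.62
2 70 387.39 250.83
3 68 387.44 250.84
4 72 387.46 250.25
5 71 386.58 250.24
6 69 387.43 250.7
7 69 386.62 250.14
t 39.5 p [ 0.3413 -0.102   0.225 ] x [ 0.223  0.075 -0.972] y [ 0.258 -0.966 -0.016] q [ 0.23  0.03  0.01  2.39 -0.25  0.53 -0.87] F [-0.2 -0.  -0.7] w 0.045
```

View pics/e3full.png

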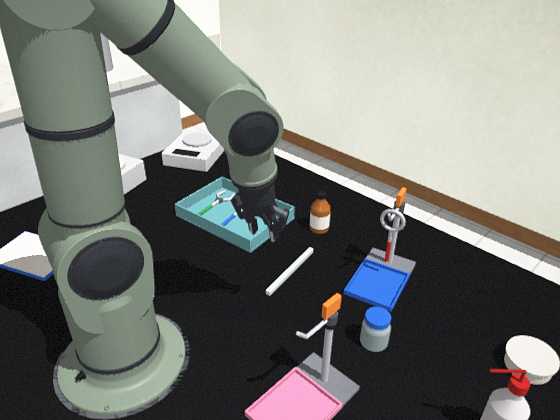

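View pics/e3t.png

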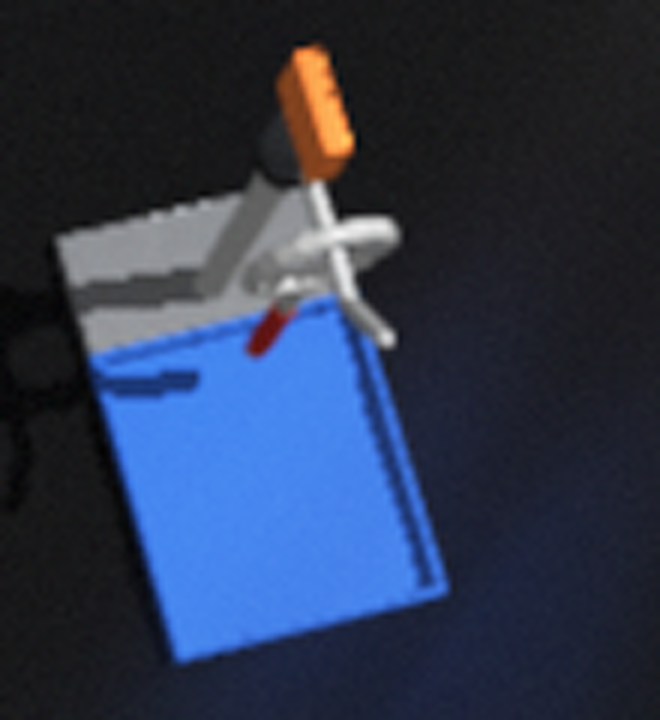

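Run:
```python
from h import *
f=[grab_frame('side')[235:265,375:400].mean(2).astype(np.float32) for _ in range(14)]
w=cv2.createHanningWindow((25,30),cv2.CV_32F)
print([tuple(np.round(cv2.phaseCorrelate(f[0],g,w)[0],2)) for g in f[1:]])
g=[grab_frame('side')[60:90,280:305].mean(2).astype(np.float32) for _ in range(2)]
print(observe()['clock'])
```

```text
[(np.float64(0.63), np.float64(-0.22)), (np.float64(0.64), np.float64(0.14)), (np.float64(0.65), np.float64(0.49)), (np.float64(0.84), np.float64(0.52)), (np.float64(0.78), np.float64(0.65)), (np.float64(0.79), np.float64(0.38)), (np.float64(1.22), np.float64(1.2)), (np.float64(0.8), np.float64(1.53)), (np.float64(1.33), np.float64(1.31)), (np.float64(1.84), np.float64(3.85)), (np.float64(-0.52), np.float64(2.3)), (np.float64(0.25), np.float64(8.11)), (np.float64(11.0), np.float64(-6.89))]
40.35
```

Run:
```python
from h import *
F=np.array([grab_frame('side').mean(2) for _ in range(16)])
s=F.std(0)
print('sleeve/stem',s[225:265,380:396].mean(),s[225:265,380:396].max(),'static pink',s[320:360,315:335].mean(),s[320:360,315:335].max(),'ring',s[205:235,378:408].max(),'wing',s[188:205,395:408].max())
a=F[:8].mean(0)-F[8:].mean(0); print(np.abs(a[200:270,375:410]).max(),np.abs(a[300:380,300:350]).max())
crop('side',np.repeat(np.clip(s*12,0,255).astype(np.uint8)[...,None],3,2),330,160,430,310,5,'pics/std.png')
```

```text
sleeve/stem 2.25820643642842 5.194648688795038 static pink 2.40094058233755 5.081283739808716 ring 6.301454858469857 wing 2.5617376914899
6.583333333333332 6.666666666666664
```

View pics/std.png

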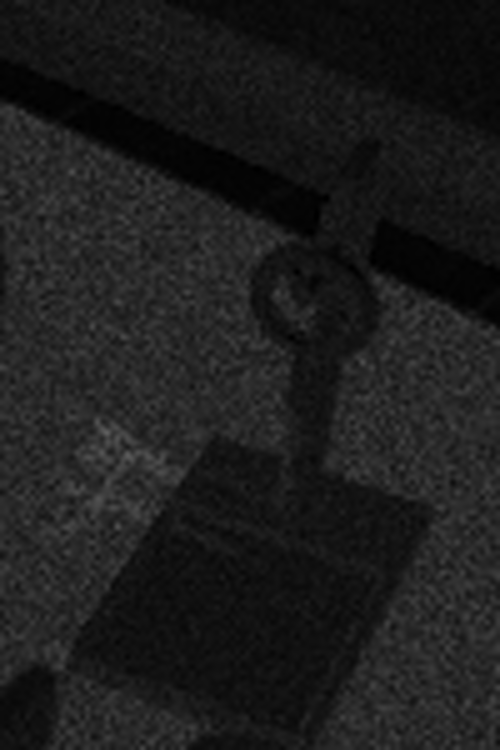

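The variation over time is sensor noise only, with no edges at the ring or stem, so the part is at rest. Hook angle was last measured at 0 and the picture is unchanged since then. Handing in.

Run:
```python
from workcell import bot, observe
print(observe()['clock']); print(bot.job_done())
```

```text
41.15
the job is handed in; nothing more can be done
None
```

The red-sleeved ring is hanging at rest by its ring on the hook. I handed the job in at 41.2 s, within the 69 s limit; no verdict was reported.

**What I did**
1. I lifted the aluminium bar out of the crate and laid it on the bare bench between the crate and the stand.
2. I turned the hook by its orange wing to point straight out over the blue tray.
3. I took the red-sleeved ring from the crate, threaded it over the hook's tip with the tool tilted and let it pivot down on the arm. Then I released it and backed the gripper away.

**Last checks**
- **Hook angle:** it measured 0 rad, within about 0.02, before hanging. I did not fit the angle again afterwards; the hook looked the same in the pictures.
- **At rest:** sixteen pictures in a row showed only sensor noise on the hanging part. Two tracking attempts, on the sleeve's centre and by image correlation, were too noisy to use.
- **Where it bears:** the ring sits on the level part of the arm about 44 mm out from the post, not the 62 mm of the hook seat. I left it there.
- **Other items:** the blue ring and green clamp are still in the crate. The bottle, jar and pink stand are where they were.
- **Robot:** nothing was touching it, with the wrist force near zero.

**One mishap:** the first grip on the wing was shallow and pushed against it at about 18 N. I opened, repositioned and gripped again cleanly before turning the hook.

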